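# Set up the cheese counter for service

### The job

The white divided insert sits the wrong way round in its steel caddy: lift it out, turn it half a turn so that its wide bay is at the copper end, and seat it fully home, level and flush; then load it, every cheese portion lying on the floor of the wide bay (side by side, not stacked) and the garnish tubs upright in the narrow cells, one to a cell. Also press the cheese knife's handle down into the spring jaws of the knife stand until it snaps home, centred along the stand, and raise the scale's folded display to 45 degrees. Leave the white ramekin, the pepper mill, the salt shaker and the terracotta dish where they stand.

Things in the scene. Friction and masses are not known exactly. Their poses are not given: they have to be found in the camera images.
- housing: fixed stainless caddy, an open box for the insert: inner 151 mm (x) by 261 mm (y), outer 181 by 291 and, with the copper block, to y = +163; inner floor 6 mm up, rim 56 mm; the top 12 mm of its walls flare out by 7 mm as a lead-in. A copper block and lip mark its +y end. Origin: centre of its underside on the counter; z up
- insert: white divided insert, loose, 0.45 kg, 146 mm (x) by 256 (y) by 50 high, floor and walls 4 mm; 2.5 mm clearance each side in the housing, rims flush when home (origin 6 mm above the counter). A wall at y = 0 parts a wide bay (+y) from two narrow cells (-y). Origin: centre of its underside; z up. Starts seated the wrong way round
- fin_top (a point): middle of the top of the insert's black grip fin: 12 mm thick (along the insert's y), 70 mm long (x), 38 mm above the insert's rim, 88 mm above its underside; at the insert's centre, where it balances
- wide_bay (a point): centre of the floor of the insert's wide bay (insert x = 0, y = +65 mm); the bay is 138 mm (x) by 119 mm (y), clear, 46 mm deep
- cell_a (a point): centre of the floor of one narrow cell (insert x = +35.5, y = -65 mm); clear 67 mm (x) by 119 mm (y)
- cell_b (a point): centre of the floor of the other narrow cell (insert x = -35.5, y = -65 mm), same size
- cheese1: pale yellow portion of hard cheese with a brown rind on one end, a rigid block 40 mm (x) by 32 mm (y) by 36 mm (z), 35 to 70 g; origin at its centre. Two or three such portions are present
- cheese2: pale yellow portion of hard cheese with a brown rind on one end, a rigid block 40 mm (x) by 32 mm (y) by 36 mm (z), 35 to 70 g; origin at its centre. Two or three such portions are present
- cheese3: pale yellow portion of hard cheese with a brown rind on one end, a rigid block 40 mm (x) by 32 mm (y) by 36 mm (z), 35 to 70 g; origin at its centre. Two or three such portions are present
- tub1: round closed steel garnish tub with a red lid, 44 mm diameter, 38 mm high, about 80 g; origin at the centre of its underside, z up. One or two such tubs are present
- tub2: round closed steel garnish tub with a red lid, 44 mm diameter, 38 mm high, about 80 g; origin at the centre of its underside, z up. One or two such tubs are present
- knife: hard-cheese knife lying flat, 60 to 130 g: round dark wooden handle, 20 mm diameter, along x from -62 to +62 mm; square-edged collars 26 mm wide (y), 20 high at both its ends (x = -67, +66); flat steel blade from there to x = +155 mm, 30 mm wide. Origin: mid handle, on its axis (10 mm above the counter); it balances within 25 mm of it
- clip: fixed knife stand: wooden base 125 mm (x) by 64 (y) by 12 high; two pairs of copper spring jaws at x = +-40 mm, each 14 mm long, top 67 mm up, throat 14 mm wide at 52.5 mm up, flared above it to 29 mm. Between the pairs 66 mm are free for fingers (only a bar below 22 mm there). Origin: centre of its underside on the counter; z up
- clip_seat (a point): where the middle of the seated knife handle lies, 45 mm above the counter, between the jaw pairs; x is the line of the handle (blade either way). Pressed straight down from above (5 to 15 N) the handle spreads both jaw pairs and snaps home
- display (a joint): angle of the scale's display about its hinge, rad: 0 lies flat, grows as it rises, to 1.6; a stiff hinge that stays where it is left (about 3 to 5 N at the tab)
- display_hinge (a point): middle of the hinge line, 44 mm above the counter; axes as the scale's: the hinge line runs along y, the flat display reaches from it towards +x, and its free edge swings up from there
- display_tab (a point): in the orange tab on the middle of the display's free edge, 92 mm from the hinge line. Tab 24 mm wide (along the hinge), 10 thick, 29 mm proud of the black display (75 deep, 170 wide, 10 thick). Under the flat tab 4 mm of air, then the scale's top (35 mm up); the pan (63 mm high) begins 29 mm beyond it. x: hinge to tab, z: the display's face
- scale: fixed white portion scale, 270 mm (x) by 210 mm (y), top 35 mm above the counter; steel pan on its +x part (x from +15 to +135 mm, 63 mm high). Origin: centre of its underside
- ramekin: bystander, loose, to be left alone: white ceramic bowl 68 mm wide, 40 high
- pepper_mill: bystander, loose, to be left alone: dark wooden pepper mill 54 mm wide, 140 high
- salt: bystander, loose, to be left alone: steel salt shaker 44 mm wide, 62 high
- dish: bystander, loose, to be left alone: terracotta bowl 90 mm wide, 35 high
Things that resemble listed ones, but are neither listed nor needed, are in the scene too. Leave any black or purple look-alike of the tub1 alone.

How it is judged:
On the way, in this order (a step that is already met when the one before it is completed fails the run):
1. the insert is lifted clear of the caddy (z of insert in the frame of housing above 0.056 m), for 0.1 s.
2. the insert is home again, turned, its wide bay at the copper end (x of insert in the frame of housing between -0.005 and 0.005 m and y of insert in the frame of housing between -0.005 and 0.005 m and z of insert in the frame of housing below 0.01 m and y of wide_bay in the frame of housing above 0.05 m and angle between insert's own z axis and vertical below 0.04 rad and linear speed of insert below 0.03 m/s), for 0.3 s.
3. every cheese portion present is in the wide bay, and the tubs present in the narrow cells, one to a cell (x of cheese1 in the frame of insert between -0.07 and 0.07 m and y of cheese1 in the frame of insert between 0.005 and 0.125 m and z of cheese1 in the frame of insert between 0.01 and 0.034 m and x of cheese2 in the frame of insert between -0.07 and 0.07 m and y of cheese2 in the frame of insert between 0.005 and 0.125 m and z of cheese2 in the frame of insert between 0.01 and 0.034 m and x of cheese3 in the frame of insert between -0.07 and 0.07 m and y of cheese3 in the frame of insert between 0.005 and 0.125 m and z of cheese3 in the frame of insert between 0.01 and 0.034 m and (((x of tub1 in the frame of insert between 0.005 and 0.07 m and y of tub1 in the frame of insert between -0.125 and -0.005 m and z of tub1 in the frame of insert between 0 and 0.012 m and angle between tub1's own z axis and vertical below 0.2 rad) and (x of tub2 in the frame of insert between -0.07 and -0.005 m and y of tub2 in the frame of insert between -0.125 and -0.005 m and z of tub2 in the frame of insert between 0 and 0.012 m and angle between tub2's own z axis and vertical below 0.2 rad)) or ((x of tub1 in the frame of insert between -0.07 and -0.005 m and y of tub1 in the frame of insert between -0.125 and -0.005 m and z of tub1 in the frame of insert between 0 and 0.012 m and angle between tub1's own z axis and vertical below 0.2 rad) and (x of tub2 in the frame of insert between 0.005 and 0.07 m and y of tub2 in the frame of insert between -0.125 and -0.005 m and z of tub2 in the frame of insert between 0 and 0.012 m and angle between tub2's own z axis and vertical below 0.2 rad)))), for 0.3 s.
At the end, for the whole second after the job is handed in: Insert home, turned: within 5 mm, 4 mm of full depth, 0.04 rad of level. Cheese on the wide bay's floor, not stacked. Tubs upright (0.2 rad), one to a cell. Knife handle in the jaws, axis 40-50 mm up, 5 mm sideways, 12 mm lengthwise, 0.1 rad. Display 45 +-8 deg. All at rest (all of step 2 and all of step 3 and x of knife in the frame of clip between -0.012 and 0.012 m and y of knife in the frame of clip between -0.005 and 0.005 m and z of knife in the frame of clip between 0.04 and 0.05 m and angle between the x axis of knife and the x axis of clip, either way round below 0.1 rad and value of joint display between 0.645 and 0.925 rad and velocity of joint display between -0.03 and 0.03 rad/s and linear speed of each of cheese1, cheese2, cheese3, tub1, tub2, knife below 0.03 m/s); the robot touches nothing.
It fails at once if a bystander (ramekin, pepper mill, salt shaker or terracotta dish) is shifted by more than 4 cm or tipped over (distance of any of ramekin, pepper_mill, salt, dish from where it was at the start of the episode above 0.04 m or angle between any of ramekin, pepper_mill, salt, dish's own z axis and vertical above 0.5 rad).
Of cheese1, cheese2, cheese3 only 2 to 3 are there at a start; the rules pass over those that are not, and their reading is None.
Of tub1, tub2 only 1 to 2 are there at a start; the rules pass over those that are not, and their reading is None.
At some moment in a run one of cheese1, cheese2, cheese3, tub1, tub2, knife may be knocked a few centimetres aside while the robot is not near it.
It also fails if it takes over 210 s, if anything falls off the work surface, if the arm or the gripper's body presses on something with over 40 N, if the wrist force passes 120 N, or if a joint passes its speed limit or range.

### The arm

A 7-joint arm with a two-finger parallel gripper is mounted at the origin on the work surface. World frame = base frame: x ahead of the robot, y to its left, z up, the work surface at z = 0. Lengths are in m, angles in rad, forces in N, time in s.
With the tool pointing down it reaches from about 0.425 to 0.825 m from the base axis. Payload 3.6 kg.
Tool frame: the origin (TCP) lies at the very end of the fingers, on their centre line; the grasp point (between the pads) lies 19 mm behind it; z points along the fingers, y is the direction in which the jaws open and shut (so a half turn about z gives the same grasp; the last joint's range is limited). The gripper opens to 85 mm and grips with 20 to 120 N. Pads are 22 mm wide; open, the fingers measure 114 mm over their backs; the gripper's body (76 mm by 85 mm) begins 54 mm behind the grasp point. The pads swing forward as they close: fully open they stand 13 mm farther back than shut.
Start: joints at [-0.026, 0.615, -0.013, 1.423, 0.008, 1.103, -0.04], TCP at [0.65, 0, 0.231] pointing down, gripper open.
Joint ranges: [-3.12, 3.12], [-0.3, 2.06], [-1.34, 1.32], [0.26, 2.42], [-1.36, 4.5], [0.01, 1.98], [-2.84, 2.84]. Speed limits (rad/s): [2.79, 2.79, 3.14, 3.14, 3.14, 3.14, 3.14].

### API

Orientations are given as a unit quaternion [w, x, y, z].
In Python, from plant import bot, get_image, ticket gives the robot as it stands.
- The arm moves only by the shell command python3 -m crank 'ROWS' [OPENING] [FORCE]. ROWS is JSON, a list of rows, each a list of 2 entries, a list of its own where there are three numbers: the shift along the tool's x, y, z in mm, then the turn about the tool's z in degrees. In form: [[[x, y, z], turn], ...]. A call has 1 to 12 rows; each row is the pose to reach, as a shift and turn from the pose measured when the call began, along the tool's axes at that moment; what a row does not reach only later rows make up. A row lasts 1/12 s, in which the tool goes at most 41.7 mm and 7.16 degrees, less where a joint would pass 70% of its speed; a pose out of reach is approached as far as the arm can. A call with a gripper value outside its range is refused whole. OPENING is the opening in per cent of the stroke, from 0 (shut) to 100 (fully open), set as the call begins (- or left out, the last holds). The fingers move at their own pace and stop on an object; FORCE is the grip in N (left out, the last holds). Time passes only in rows, so rows that repeat a pose let the fingers close. It gives the time, the measured TCP pose, the force and the opening at its end, in the units of the state.
- bot.get_state(): the state, without advancing time (a new reading comes with each control period).
- get_image(name): name is "scene" or "side" or "wrist"; returns a dict with "color" (400x640x3 uint8, blue, green, red), "depth" (400x640 float32, m along the optical axis (not along the pixel's ray), 0 where there is no reading), "K" (3x3 intrinsics, pixels), "xyz" and "rotation" of the camera in the world. Camera axes: x right, y down, z forward; pixel columns grow to the right and rows downward; lengths in m; the calibration is good to about 2 mm. The wrist camera is an equidistant fisheye: a pixel r from the principal point sees the ray r / f radians off the axis. A picture is of the moment at which its call begins.
- ticket.close_job(): hands the job in, once; it reports no verdict.
The state is a dict: "time": time; "joint_positions": joint angles; "qd": joint speeds; "tau": joint torques, N m; "position": TCP position; "tool_rot": TCP orientation; "contact_force": force on the tool from outside, world axes, zero at the start; "torque": the same for the moment, N m; "gripper_width": finger opening in m.
Only numpy, scipy, OpenCV 4.12 (cv2) and the standard library are available. Lean on these libraries where they do the work, as an engineer would, in place of code of your own. Each camera call takes 0.05 s, during which the arm holds its last target.

## Working session

There is one attempt and no reset: what is moved stays moved. The work goes in short steps, Python scripts to look and compute and a shell command to move; the robot and the scene stay as the last step left them, time stands still between calls to the robot, and variables do not carry over. Pictures are saved under pics/ and viewed, and the job is handed in when it is done.

```bash
ls; mkdir -p pics
python3 - <<'E'
from plant import bot,get_image
import cv2
print(bot.get_state())
for n in ["scene","side","wrist"]:
    d=get_image(n); cv2.imwrite(f"pics/{n}0.png",d["color"]); print(n,d["K"],d["xyz"],d["rotation"])
E
```

```text
pics
{'time': 0.0, 'joint_positions': array([-0.02649912,  0.6159211 , -0.01261199,  1.42490762,  0.00811549,
        1.10338236, -0.04038588]), 'qd': array([ 3.94390489e-04,  2.11543313e-05, -2.90529242e-03,  1.12716022e-03,
        7.90283376e-04,  3.40545302e-04,  1.74680686e-04]), 'tau': array([ 1.38264377e-04, -4.69217670e+01,  2.59523503e-01, -1.71036780e+01,
        1.00907375e-02,  9.80606623e-03,  4.10031795e-07]), 'position': array([6.49237042e-01, 2.10729731e-06, 2.30134040e-01]), 'tool_rot': array([-0.00088882,  0.70707677,  0.70713563, -0.00092659]), 'contact_force': array([ 0.34844927,  0.05157088, -0.42630825]), 'torque': array([-0.00787686,  0.04374877, -0.03708271]), 'gripper_width': 0.08559768707970825}
scene [[456.36282559   0.         314.74772358]
 [  0.         456.36282559 198.84193861]
 [  0.           0.           1.        ]] [1.02405336 0.92642438 0.99355573] [-0.10202263  0.23108646  0.87925037 -0.40386781]
side [[421.26963334   0.         321.52117182]
 [  0.         421.26963334 199.35845887]
 [  0.           0.           1.        ]] [0.06907923 0.74679473 0.78878843] [ 0.11536818 -0.23934167  0.86926409 -0.41687611]
wrist [[309.70691629   0.         319.99777055]
 [  0.         309.70691629 193.2876029 ]
 [  0.           0.           1.        ]] [0.64894724 0.06676208 0.37230013] [ 1.32115859e-01  9.91233536e-01 -7.74915085e-05 -1.21281512e-03]
```

View pics/scene0.png

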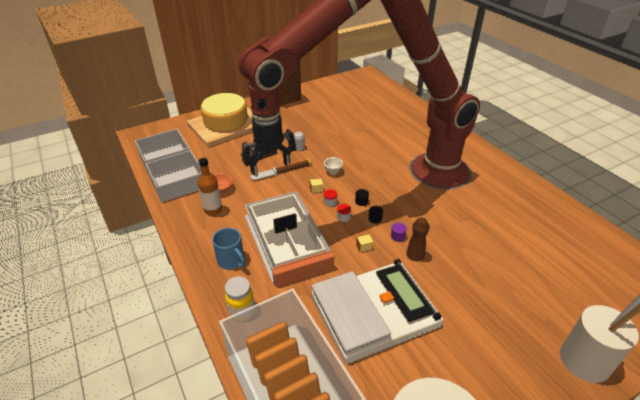

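View pics/side0.png

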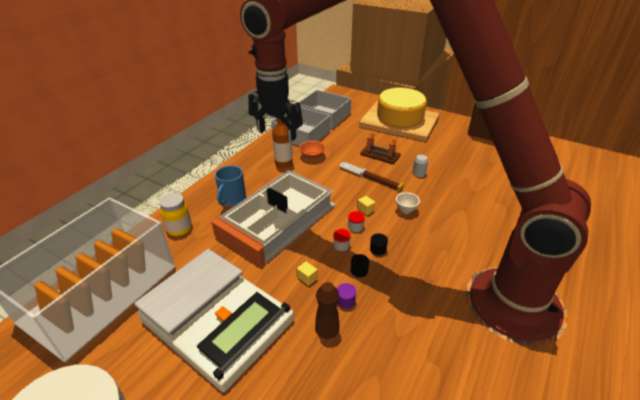

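View pics/wrist0.png

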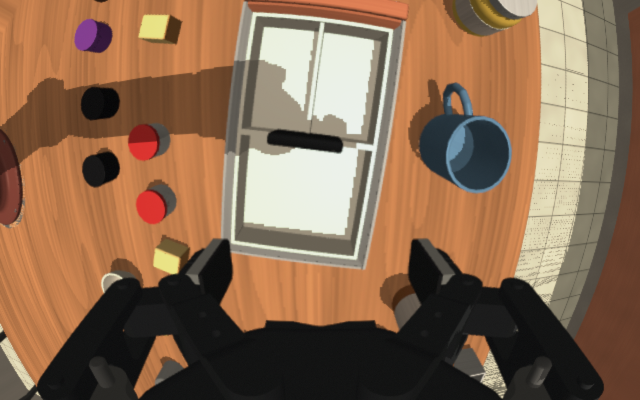

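The scene view shows the caddy with its copper end at (300,265) and the fin at (285,222). The scale is at (380,305) with its orange tab at (387,297). The red tubs are at (330,198) and (344,212), cheese at (316,186) and (365,242), the knife at (280,170), and the black and purple look-alikes on the right. In the side view the clip is at (380,150).

```bash
cat > h.py <<'E'
from plant import bot,get_image
import cv2,numpy as np
from scipy.spatial.transform import Rotation as R
def rot(q): return R.from_quat([q[1],q[2],q[3],q[0]])
def rays(d,uv,fish):
    uv=np.atleast_2d(np.array(uv,float)); K=d["K"]
    a=(uv-[K[0,2],K[1,2]])/[K[0,0],K[1,1]]
    if fish:
        r=np.linalg.norm(a,axis=1)+1e-12
        v=np.c_[a*(np.sin(r)/r)[:,None],np.cos(r)]
    else: v=np.c_[a,np.ones(len(a))]
    return v
def plane(d,uv,z,fish=False):
    w=rot(d["rotation"]).apply(rays(d,uv,fish)); o=np.array(d["xyz"])
    return o+w*((z-o[2])/w[:,2])[:,None]
def proj(d,P,fish=False):
    p=rot(d["rotation"]).inv().apply(np.atleast_2d(P)-np.array(d["xyz"])); K=d["K"]
    if fish:
        n=np.hypot(p[:,0],p[:,1])+1e-12; th=np.arctan2(n,p[:,2]); a=p[:,:2]/n[:,None]*th[:,None]
    else: a=p[:,:2]/p[:,2:]
    return a*K[0,0]+[K[0,2],K[1,2]]
def cloud(d,fish=False):
    h,w=d["depth"].shape; v,u=np.mgrid[:h,:w]
    r=rays(d,np.c_[u.ravel(),v.ravel()],fish); z=d["depth"].ravel()
    P=r/r[:,2:]*z[:,None]
    P=rot(d["rotation"]).apply(P)+np.array(d["xyz"]); P[z<=0]=np.nan
    return P.reshape(h,w,3)
def masks(c):
    hsv=cv2.cvtColor(c,cv2.COLOR_BGR2HSV); H,S,V=[hsv[...,i].astype(int) for i in range(3)]
    return dict(red=((H<5)|(H>175))&(S>200)&(V>120), yel=(H>=20)&(H<35)&(S>90)&(V>110),
      black=(V<45), orange=(H>=5)&(H<14)&(S>220)&(V>180), purple=(H>125)&(H<160)&(S>90)&(V>50))
def blobs(m,amin=20):
    n,l,s,c=cv2.connectedComponentsWithStats(m.astype(np.uint8))
    return [(c[i],s[i,4],l==i) for i in range(1,n) if s[i,4]>=amin]
def crop(d,x,y,w,h,f,name):
    cv2.imwrite("pics/"+name,cv2.resize(d["color"][y:y+h,x:x+w],None,fx=f,fy=f,interpolation=cv2.INTER_CUBIC))
E
python3 - <<'E'
from h import *
for n in ["scene","side","wrist"]:
    d=get_image(n); f=n=="wrist"; P=cloud(d,f); m=masks(d["color"])
    for k in m:
        for c,a,b in blobs(m[k],25):
            q=P[b]; q=q[np.isfinite(q[:,0])]
            if len(q)<10: continue
            md=np.median(q,0)
            if 0<md[0]<1 and -.6<md[1]<.6 and -.01<md[2]<.2: print(n,k,c.round(),a,"med",md.round(3),"zmax",np.percentile(q[:,2],95).round(3), "ctr",((np.percentile(q,3,0)+np.percentile(q,97,0))/2).round(3))
    if n=="scene": crop(d,230,150,200,200,3,"c1.png")
    if n=="side": crop(d,130,130,310,230,2.5,"c2.png")
E
```

```text
scene red [330. 194.] 96 med [ 0.434 -0.04   0.039] zmax 0.043 ctr [ 0.433 -0.041  0.039]
scene red [343. 208.] 92 med [0.434 0.041 0.04 ] zmax 0.042 ctr [0.432 0.04  0.038]
scene yel [316. 183.] 92 med [ 0.442 -0.114  0.036] zmax 0.04 ctr [ 0.441 -0.118  0.029]
scene yel [365. 240.] 120 med [0.449 0.187 0.036] zmax 0.039 ctr [0.449 0.183 0.028]
scene yel [239. 301.] 256 med [0.859 0.236 0.072] zmax 0.081 ctr [0.852 0.226 0.069]
scene black [203. 162.] 44 med [ 0.783 -0.191  0.198] zmax 0.203 ctr [ 0.783 -0.193  0.195]
scene black [362. 197.] 161 med [0.349 0.017 0.033] zmax 0.042 ctr [0.346 0.011 0.025]
scene black [375. 214.] 194 med [0.357 0.107 0.036] zmax 0.042 ctr [0.353 0.102 0.024]
scene black [285. 223.] 267 med [0.637 0.042 0.072] zmax 0.095 ctr [0.636 0.042 0.071]
scene black [405. 295.] 707 med [0.49  0.419 0.052] zmax 0.056 ctr [0.475 0.397 0.052]
scene black [436. 316.] 28 med [0.45  0.495 0.048] zmax 0.051 ctr [0.449 0.494 0.046]
scene orange [387. 297.] 33 med [0.525 0.397 0.054] zmax 0.056 ctr [0.525 0.392 0.053]
scene purple [398. 231.] 218 med [0.341 0.203 0.037] z
[... 1489 characters left out ...]
wrist red [150. 206.] 295 med [ 0.433 -0.04   0.038] zmax 0.039 ctr [ 0.432 -0.041  0.038]
wrist yel [494.  16.] 452 med [0.836 0.182 0.072] zmax 0.078 ctr [0.841 0.187 0.067]
wrist yel [153.  27.] 614 med [0.448 0.182 0.035] zmax 0.037 ctr [0.448 0.182 0.035]
wrist yel [165. 260.] 514 med [ 0.44  -0.119  0.035] zmax 0.036 ctr [ 0.44  -0.119  0.032]
wrist black [ 99. 103.] 1041 med [0.362 0.097 0.037] zmax 0.039 ctr [0.353 0.097 0.022]
wrist black [304. 140.] 1049 med [0.634 0.041 0.093] zmax 0.094 ctr [0.634 0.04  0.077]
wrist black [100. 168.] 932 med [0.354 0.009 0.037] zmax 0.039 ctr [0.345 0.009 0.022]
wrist purple [92. 36.] 946 med [0.346 0.192 0.037] zmax 0.039 ctr [0.337 0.194 0.022]
```

View pics/c1.png

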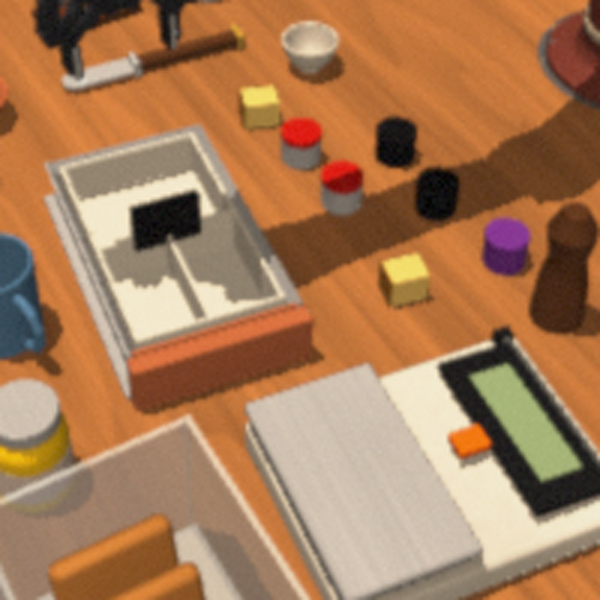

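View pics/c2.png

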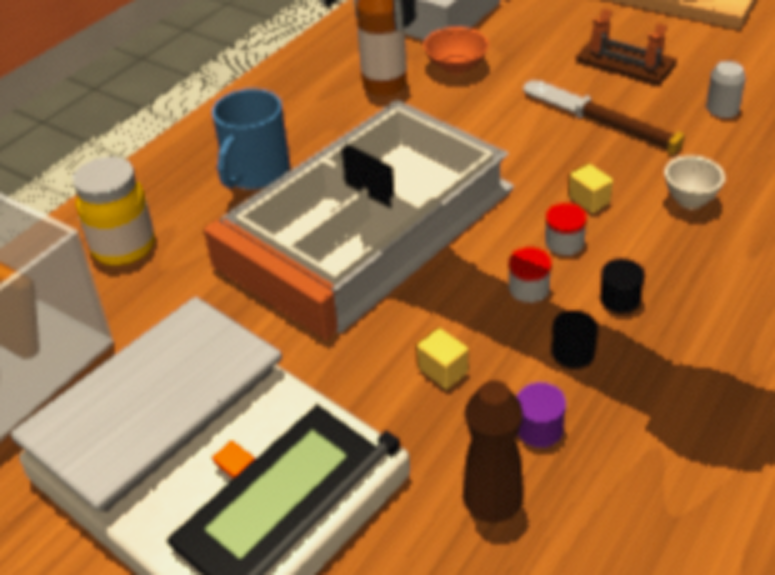

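Run:
```python
from h import *
d=get_image("wrist"); P=cloud(d,True); s=get_image("side"); Q=cloud(s); sc=get_image("scene"); S=cloud(sc)
def rect(p,n):
    r=cv2.minAreaRect((p[:,:2]*1000).astype(np.float32)); print(n,len(p),"c",np.round(r[0],1),"size",np.round(r[1],1),"ang",round(r[2],2))
for nm,C in [("w",P),("s",Q),("sc",S)]:
    X,Y,Z=C[...,0],C[...,1],C[...,2]
    g=(X>.5)&(X<.78)&(Y>-.12)&(Y<.23)&(Z>.049)&(Z<.062)
    n,l,st,c=cv2.connectedComponentsWithStats(cv2.morphologyEx(g.astype(np.uint8),cv2.MORPH_CLOSE,np.ones((3,3))))
    i=1+np.argmax(st[1:,4]); rect(C[g&(l==i)],nm+" rim")
    f=(X>.57)&(X<.7)&(Y>-.02)&(Y<.1)&(Z>.068)&(Z<.1); rect(C[f],nm+" fin")
# scale & display
for nm,C,d_ in [("s",Q,s),("sc",S,sc)]:
    X,Y,Z=C[...,0],C[...,1],C[...,2]
    roi=(X>.35)&(X<.8)&(Y>.24)&(Y<.58)
    b=masks(d_["color"])["black"]&roi; rect(C[b],nm+" display blk")
    g=roi&(Z>.028)&(Z<.075); n,l,st,c=cv2.connectedComponentsWithStats(g.astype(np.uint8)); i=1+np.argmax(st[1:,4]); rect(C[l==i],nm+" scale")
    g=roi&(Z>.058)&(Z<.068); n,l,st,c=cv2.connectedComponentsWithStats(g.astype(np.uint8)); i=1+np.argmax(st[1:,4]); rect(C[l==i],nm+" pan")
    hsv=cv2.cvtColor(d_["color"],cv2.COLOR_BGR2HSV); o=roi&(hsv[...,1]>200)&(hsv[...,2]>150)&(hsv[...,0]<16)&(Z>.03);
    for c,a,bm in blobs(o,10): print("orange",c,a,np.median(C[bm],0))
# knife and clip side
X,Y,Z=Q[...,0],Q[...,1],Q[...,2]
g=(X>.35)&(X<.75)&(Y>-.45)&(Y<-.12)&(Z>.006)&(Z<.2)
for c,a,bm in blobs(g,25): print(c.round(),a,np.median(Q[bm],0).round(3),np.percentile(Q[bm][:,2],97)); rect(Q[bm],"")
crop(s,320,110,130,110,6,"c3.png")
```

```text
w rim 11532 c [635.6  48.9] size [304.8 174.3] ang 82.3
w fin 1090 c [634.2  38.5] size [12.9 68.8] ang 83.1
s rim 1800 c [635.4  50. ] size [306.4 175.8] ang 82.33
s fin 206 c [633.4  40.6] size [14.3 71.3] ang 84.25
sc rim 1788 c [635.4  48. ] size [309.1 175. ] ang 82.1
sc fin 222 c [635.   38.9] size [17.5 70.5] ang 81.03
s display blk 1051 c [467.1 397.9] size [199.6  80.6] ang 83.45
s scale 11337 c [552.3 387.2] size [209.6 272.1] ang 83.29
s pan 4056 c [626.2 377.9] size [205.4 122.4] ang 83.34
orange [221.47368421 309.52631579] 19 [0.53028622 0.38486586 0.05339379]
orange [223.34693878 315.91836735] 49 [0.51439854 0.39747025 0.05184466]
sc display blk 728 c [471.8 395.4] size [202.4  81.3] ang 83.94
sc scale 7709 c [554.  385.8] size [211.7 272. ] ang 82.97
sc pan 3429 c [628.3 377. ] size [206.7 120.7] ang 83.56
orange [386.69230769 296.56043956] 91 [0.52438907 0.3919118  0.05417209]
[381. 151.] 542 [ 0.521 -0.396  0.016] 0.06307372200596413
 542 c [ 525.2 -401.4] size [128.3  63.3] ang 6.16
[314. 150.] 268 [ 0.719 -0.305  0.023] 0.03543812705404495
 268 c [ 714.4 -285.2] size [91.6 71.7] ang 88.59
[420. 165.] 261 [ 0.369 -0.361  0.041] 0.06300342160102004
 261 c [ 370.6 -369.1] size [41.1 39.8] ang 51.97
[371. 176.] 417 [ 0.492 -0.264  0.013] 0.020823842906618272
 417 c [ 500.4 -270.3] size [ 34.6 230.8] ang 85.63
[401. 199.] 121 [ 0.359 -0.191  0.029] 0.04055864521806087
 121 c [ 360.8 -179.8] size [60.2 21. ] ang 89.34
[368. 201.] 67 [ 0.435 -0.126  0.034] 0.03699922678293238
 67 c [ 436.9 -128. ] size [19.7 42.3] ang 82.52
```

View pics/c3.png

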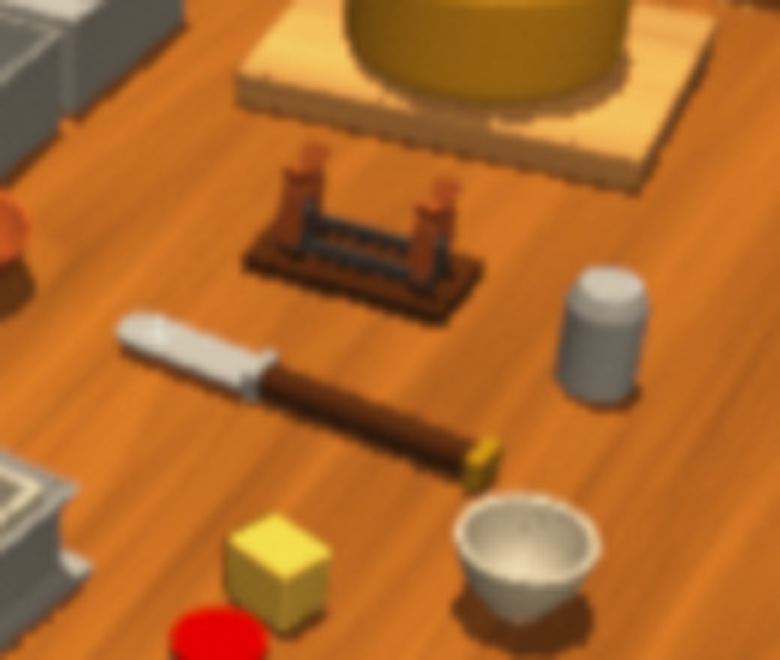

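The crop shows the clip (copper jaws) at side px (381,150), and the knife with its blade pointing left (+x) and a brass end collar. The salt is at (420,165) and the ramekin at (407,203). I'll start with the insert and work out the move to a point above the fin.

```bash
cat > go.py <<'E'
# usage: go.py x y z(mm) jawangle(deg world, of tool y, mod 180) [near turn pref]
import sys; from h import *
def info(t=None,ang=None,flip=0):
    s=bot.get_state(); r=rot(s["tool_rot"]); p=np.array(s["position"])*1000; M=r.as_matrix()
    cur=np.degrees(np.arctan2(M[1,1],M[0,1]))
    print("t",round(s["time"],2),"pos",p.round(1),"jaw",round(cur,2),"tilt",round(np.degrees(np.arccos(-M[2,2])),2),"q7",round(s["joint_positions"][6],2),"F",np.round(s["contact_force"],1),"w",round(s["gripper_width"]*1000,1))
    if t is not None:
        sh=M.T@(np.array(t)-p); turn=-((ang-cur+90)%180-90)
        print("shift",sh.round(1),"turn",round(turn,2), "or",round(turn-np.sign(turn)*180,2))
if __name__=="__main__":
    a=list(map(float,sys.argv[1:])); info(a[:3],a[3]) if a else info()
E
python3 go.py 634.2 39.3 140 82.4
```

```text
t 0.45 pos [649.9   0.  231.2] jaw 0.0 tilt 0.01 q7 -0.04 F [ 0.8  0.2 -0.3] w 85.4
shift [ 39.3 -15.7  91.2] turn -82.4 or 97.6
```

```bash
python3 -m crank '[[[5,-2,8],-7],[[9,-4,16],-14],[[13,-6,24],-21],[[17,-8,32],-28],[[21,-9,40],-35],[[25,-10,48],-42],[[29,-12,56],-49],[[33,-13,64],-56],[[37,-14,72],-63],[[39.3,-15.7,80],-70],[[39.3,-15.7,88],-77],[[39.3,-15.7,91],-82.4]]' 60 60; python3 go.py 634.2 39.3 62 82.4
```

```text
time: 1.45
position: [0.6335, 0.0393, 0.139]
tool_rot: [-0.001, 0.063, 0.998, -0.0]
contact_force: [0.0, -0.5, 0.2]
gripper_width: 0.0509
t 1.45 pos [633.5  39.3 139. ] jaw 82.74 tilt 0.13 q7 1.08 F [ 0.  -0.5  0.2] w 50.9
shift [-0.9  0.2 77. ] turn 0.34 or -179.66
```

Run:
```python
from h import *
d=get_image("wrist"); cv2.imwrite("pics/w1.png",d["color"])
C=cloud(d,True);X,Y,Z=C[...,0],C[...,1],C[...,2]
f=(X>.57)&(X<.7)&(Y>-.02)&(Y<.1)&(Z>.085)&(Z<.1); p=C[f]
print(cv2.minAreaRect((p[:,:2]*1000).astype(np.float32)),len(p))
```

```text
((633.6161499023438, 38.83049774169922), (11.718448638916016, 70.05075073242188), 82.15436553955078) 1856
```

View pics/w1.png

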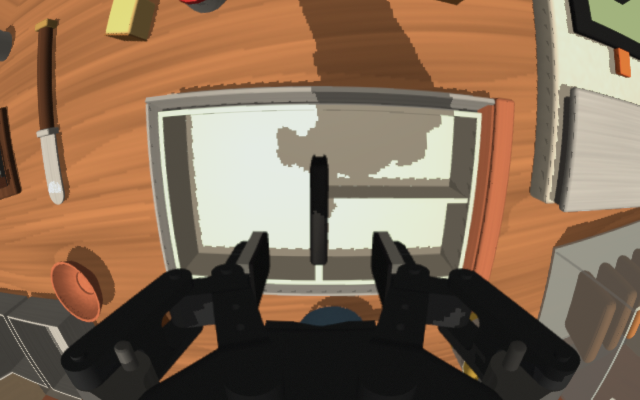

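The fin stands centred between the open jaws, at px (319,210). Next I descend and grip it.

```bash
python3 -m crank '[[[0,0,15],0.5],[[0,-0.5,32],0.5],[[0,-0.5,50],0.5],[[0,-0.5,65],0.5],[[0,-0.5,74],0.5],[[0,-0.5,77],0.5],[[0,-0.5,77],0.5]]'; python3 -m crank '[[[0,0,0],0],[[0,0,0],0],[[0,0,0],0],[[0,0,0],0],[[0,0,0],0],[[0,0,0],0]]' 0 80; python3 go.py 634.2 39.3 205 82.2
```

```text
time: 2.08
position: [0.6329, 0.0382, 0.0612]
tool_rot: [-0.002, 0.067, 0.998, -0.0]
contact_force: [0.3, 0.1, -0.8]
gripper_width: 0.0512
time: 2.58
position: [0.6337, 0.0383, 0.0624]
tool_rot: [-0.001, 0.068, 0.998, -0.0]
contact_force: [-0.0, 0.3, 6.3]
gripper_width: 0.0105
t 2.58 pos [633.7  38.3  62.4] jaw 82.25 tilt 0.1 q7 1.03 F [-0.   0.3  6.3] w 10.5
shift [-1.000e-01  1.000e+00 -1.426e+02] turn 0.05 or -179.95
```

```bash
python3 -m crank '[[[0,0,-4],0],[[0,0,-10],0],[[0,0,-20],0],[[0,0,-32],0],[[0,0,-47],0],[[0,0,-62],0],[[0,0,-80],0],[[0,0,-98],0],[[0,0,-116],0],[[0,0,-130],0],[[0,0,-137],0],[[0,0,-137],0]]' - 100; python3 -m crank '[[[0,0,0],4],[[0,0,0],10],[[0,0,0],17],[[0,0,0],24],[[0,0,0],31],[[0,0,0],38],[[0,0,0],45],[[0,0,0],52],[[0,0,0],59],[[0,0,0],66],[[0,0,0],73],[[0,0,0],80]]';python3 go.py 633.7 38.3 200 82.2
```

```text
time: 3.58
position: [0.635, 0.0387, 0.202]
tool_rot: [0.001, 0.068, 0.998, 0.0]
contact_force: [0.1, -0.3, -5.0]
gripper_width: 0.0105
time: 4.58
position: [0.6339, 0.039, 0.2005]
tool_rot: [-0.0, 0.695, 0.719, -0.0]
contact_force: [0.5, -0.1, -4.0]
gripper_width: 0.0105
t 4.58 pos [633.9  39.  200.5] jaw 1.94 tilt 0.03 q7 -0.08 F [ 0.5 -0.1 -4. ] w 10.5
shift [-0.7 -0.2  0.5] turn -80.26 or 99.74
```

Run:
```python
from h import *
d=get_image("side"); cv2.imwrite("pics/s1.png",d["color"])
```

```text
(no output)
```

View pics/s1.png

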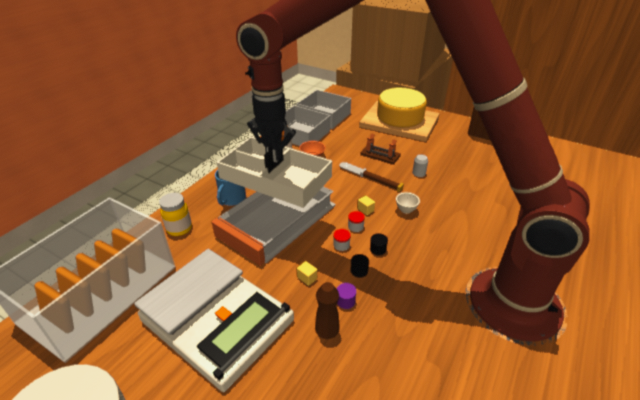

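The insert hangs level in the gripper at (275,170). Continue the turn.

```bash
python3 -m crank '[[[0,0,0],5],[[0,0,0],12],[[0,0,0],19],[[0,0,0],26],[[0,0,0],33],[[0,0,0],40],[[0,0,0],47],[[0,0,0],54],[[0,0,0],61],[[0,0,0],68],[[0,0,0],75],[[0,0,0],82]]'; python3 -m crank '[[[0,0,0],7],[[0,0,0],14],[[0,0,0],17.8],[[0,0,0],17.8]]'
python3 go.py 634.2 39.3 200 82.3
python3 - <<'E'
from h import *
for n in ["side","scene"]:
    d=get_image(n); cv2.imwrite(f"pics/{n}2.png",d["color"]); C=cloud(d); X,Y,Z=C[...,0],C[...,1],C[...,2]
    g=(X>.5)&(X<.78)&(Y>-.14)&(Y<.24)&(Z>.049)&(Z<.060)
    p=C[g]; print(n,len(p),cv2.minAreaRect((p[:,:2]*1000).astype(np.float32)))
E
```

```text
time: 5.63
position: [0.633, 0.0399, 0.1993]
tool_rot: [-0.001, 0.997, 0.083, -0.001]
contact_force: [0.4, -0.5, -5.0]
gripper_width: 0.0108
time: 5.97
position: [0.6322, 0.0408, 0.198]
tool_rot: [-0.0, 0.998, -0.071, -0.003]
contact_force: [-0.8, -0.0, -3.9]
gripper_width: 0.0104
t 5.97 pos [632.2  40.8 198. ] jaw -98.09 tilt 0.34 q7 -1.54 F [-0.8 -0.  -3.9] w 10.4
shift [ 2.2  1.2 -2. ] turn -0.39 or 179.61
side 816 ((634.8593139648438, 49.636817932128906), (307.3969421386719, 176.30889892578125), 82.70979309082031)
scene 812 ((672.2293701171875, 58.37129211425781), (203.20468139648438, 344.8194274902344), 15.88683795928955)
```

View pics/side2.png

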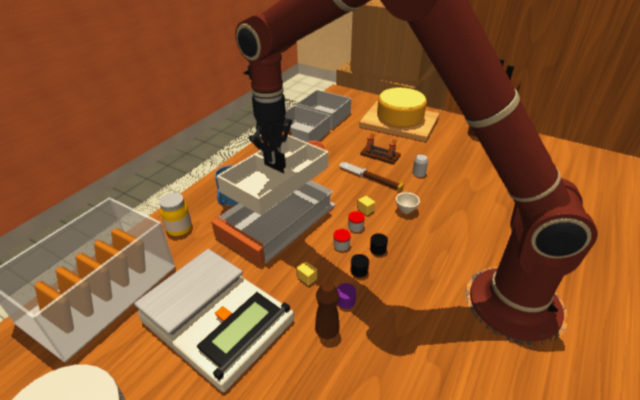

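View pics/scene2.png

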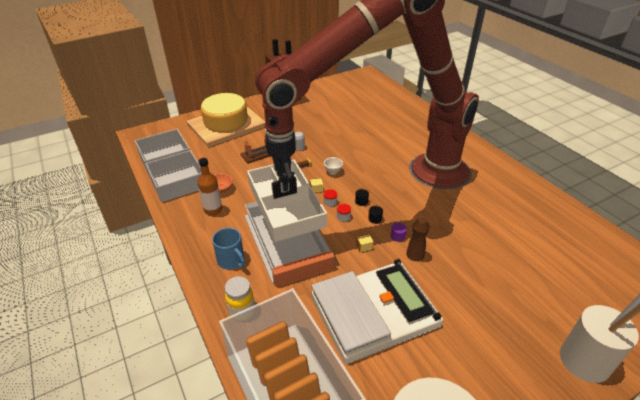

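The insert is turned, with the wide bay over the copper end. Correct the alignment, then lower it.

```bash
python3 -m crank '[[[1,0.5,0],-0.4],[[2.2,1.2,10],-0.4],[[2.2,1.2,22],-0.4],[[2.2,1.2,35],-0.4],[[2.2,1.2,48],-0.4],[[2.2,1.2,60],-0.4],[[2.2,1.2,70],-0.4],[[2.2,1.2,74],-0.4],[[2.2,1.2,74],-0.4],[[2.2,1.2,74],-0.4]]'; python3 go.py 634.1 39.5 62 82.3
```

```text
time: 6.9
position: [0.6344, 0.0389, 0.1245]
tool_rot: [-0.0, 0.998, -0.066, -0.002]
contact_force: [-0.3, 1.0, -3.9]
gripper_width: 0.0103
t 6.9 pos [634.4  38.9 124.5] jaw -97.57 tilt 0.26 q7 -1.49 F [-0.3  1.  -3.9] w 10.3
shift [-0.1 -0.5 62.5] turn 0.13 or -179.87
```

```bash
python3 -m crank '[[[0,-0.5,6],0],[[0,-0.5,12],0],[[0,-0.5,18],0],[[0,-0.5,24],0],[[0,-0.5,30],0],[[0,-0.5,36],0],[[0,-0.5,40],0],[[0,-0.5,44],0],[[0,-0.5,48],0],[[0,-0.5,52],0],[[0,-0.5,54],0],[[0,-0.5,54],0]]'; python3 go.py 634.1 39.5 62 82.3
```

```text
time: 7.9
position: [0.6342, 0.0394, 0.07]
tool_rot: [-0.0, 0.998, -0.066, -0.002]
contact_force: [0.5, 1.1, -4.7]
gripper_width: 0.0104
t 7.9 pos [634.2  39.4  70. ] jaw -97.58 tilt 0.28 q7 -1.47 F [ 0.5  1.1 -4.7] w 10.4
shift [-0.  -0.1  8. ] turn 0.12 or -179.88
```

Free so far, with no contact force. Last 8 mm.

```bash
python3 -m crank '[[[0,0,3],0],[[0,0,5],0],[[0,0,7],0],[[0,0,8],0],[[0,0,8.5],0],[[0,0,8.5],0]]'; python3 go.py
```

```text
time: 8.4
position: [0.634, 0.0395, 0.0627]
tool_rot: [-0.001, 0.998, -0.066, -0.002]
contact_force: [-4.3, 0.4, 4.4]
gripper_width: 0.0111
t 8.4 pos [634.   39.5  62.7] jaw -97.58 tilt 0.28 q7 -1.46 F [-4.3  0.4  4.4] w 11.1
```

```bash
python3 -m crank '[[[0,0,0],0],[[0,0,0],0],[[0,0,0],0],[[0,0,-10],0],[[0,0,-30],0],[[0,0,-55],0],[[0,0,-85],0],[[0,0,-115],0],[[0,0,-140],0],[[0,0,-150],0]]' 60; python3 go.py
python3 - <<'E'
from h import *
d=get_image("wrist"); cv2.imwrite("pics/w3.png",d["color"]); C=cloud(d,True); X,Y,Z=C[...,0],C[...,1],C[...,2]
f=(X>.57)&(X<.7)&(Y>-.02)&(Y<.1)&(Z>.085)&(Z<.1); p=C[f]; print(np.median(p[:,2]),cv2.minAreaRect((p[:,:2]*1000).astype(np.float32)))
m=masks(d["color"])
for k in ["red","yel"]:
  for c,a,b in blobs(m[k],60): print(k,c.round(),a,np.nanmedian(C[b],0).round(3))
s=get_image("side"); cv2.imwrite("pics/s3.png",s["color"])
E
```

```text
time: 9.23
position: [0.6371, 0.0387, 0.2178]
tool_rot: [-0.001, 0.998, -0.066, 0.002]
contact_force: [0.1, -0.3, 0.8]
gripper_width: 0.0515
t 9.23 pos [637.1  38.7 217.8] jaw -97.59 tilt 0.24 q7 -1.54 F [ 0.1 -0.3  0.8] w 51.5
0.09308441163510234 ((632.3550415039062, 40.60711669921875), (11.859025001525879, 68.8879165649414), 82.63581085205078)
red [339. 319.] 167 [0.446 0.041 0.038]
yel [154.  16.] 380 [0.834 0.183 0.073]
```

View pics/w3.png

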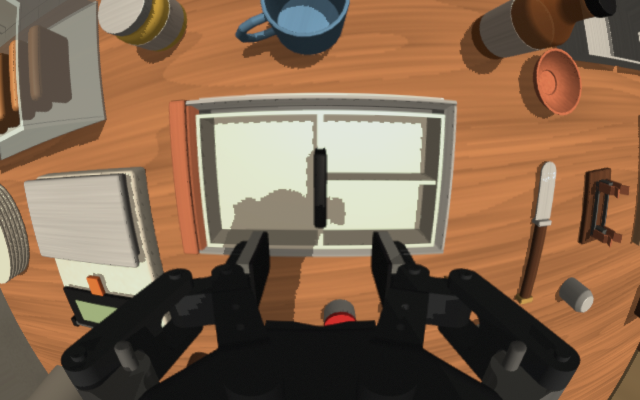

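View pics/s3.png

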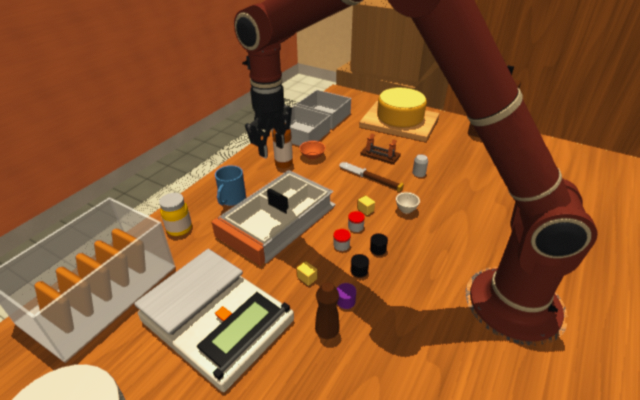

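The insert is seated: fin top is at the same height as before (93 mm) and the wide bay is at the copper end. Next I measure the tubs and the cheese orientation. The red-lidded tubs fit the description; the black and purple ones are look-alikes to leave alone.

```bash
cat > find.py <<'E'
from h import *
def run(names=("scene","side","wrist")):
    for n in names:
        d=get_image(n); C=cloud(d,n=="wrist"); X,Y,Z=C[...,0],C[...,1],C[...,2]
        hsv=cv2.cvtColor(d["color"],cv2.COLOR_BGR2HSV).astype(int); H,S,V=hsv[...,0],hsv[...,1],hsv[...,2]
        roi=(X>.3)&(X<.76)&(Y>-.5)&(Y<.35)
        red=roi&((H<4)|(H>176))&(S>180)&(V>50)&(Z>.03)
        for c,a,b in blobs(red,25):
            p=C[b]; print(n,"lid",c.round(),a,((np.percentile(p,2,0)+np.percentile(p,98,0))/2*1000).round(1),"ext",(np.ptp(p,0)*1000).round())
        ye=roi&(H>=18)&(H<36)&(S>90)&(V>60)
        for c,a,b in blobs(ye,40):
            p=C[b]; zt=np.percentile(p[:,2],90); t=p[p[:,2]>zt-.006]
            print(n,"cheese",c.round(),a,"ztop",zt.round(3),[np.round(v,1) for v in cv2.minAreaRect((t[:,:2]*1000).astype(np.float32))])
run()
E
python3 find.py; python3 go.py 432 -41 120 82.3
```

```text
scene lid [330. 194.] 92 [434.6 -40.4  37. ] ext [39. 39. 13.]
scene lid [344. 209.] 100 [432.5  42.1  38.7] ext [41. 43. 12.]
scene cheese [316. 185.] 152 ztop 0.039 [array([ 441.3, -121.3]), array([33.7, 39.1]), np.float64(70.5)]
scene cheese [365. 242.] 194 ztop 0.039 [array([450.2, 183. ]), array([31.3, 41. ]), np.float64(81.1)]
side lid [356. 217.] 139 [430.6 -40.5  36.6] ext [41. 46.  9.]
side lid [342. 235.] 158 [429.6  43.4  36.5] ext [41. 45. 10.]
side cheese [348.   3.] 42 ztop 0.616 [array([406.8, 103.6]), array([20.5,  7.5]), np.float64(38.9)]
side cheese [251.  31.] 113 ztop 0.55 [array([640.8,  80.3]), array([ 3.7, 39. ]), np.float64(81.0)]
side cheese [267.  87.] 109 ztop 0.409 [array([617.8,  57.7]), array([64.7, 28.9]), np.float64(45.0)]
side cheese [366. 204.] 242 ztop 0.036 [array([ 440.4, -119.9]), array([34.2, 45.4]), np.float64(70.7)]
side cheese [307. 273.] 341 ztop 0.036 [array([448.1, 183.2]), array([33.6, 42.2]), np.float64(79.5)]
wrist lid [339. 318.] 307 [541.1  39.8 158.5] ext [206.  40. 255.]
wrist cheese [525. 297.] 78 ztop 0.02 [array([ 392.8, -259. ]), array([25.3,  7.9]), np.float64(82.6)]
t 9.48 pos [633.5  39.6 210.6] jaw -97.57 tilt 0.5 q7 -1.53 F [ 0.2  0.5 -0.1] w 51.7
shift [-188.3  106.5   92.2] turn 0.13 or -179.87
```

```bash
python3 go.py 431.5 42.7 120 82.3; python3 go.py 431.5 42.7 16 82.3; for o in 1; do :; done
```

```text
t 9.48 pos [633.5  39.6 210.6] jaw -97.57 tilt 0.5 q7 -1.53 F [ 0.2  0.5 -0.1] w 51.7
shift [-199.8   23.6   92.4] turn 0.13 or -179.87
t 9.48 pos [633.5  39.6 210.6] jaw -97.57 tilt 0.5 q7 -1.53 F [ 0.2  0.5 -0.1] w 51.7
shift [-198.9   23.6  196.4] turn 0.13 or -179.87
```

```bash
python3 -m crank '[[[-15,2,0],0],[[-40,5,5],0],[[-68,8,15],0],[[-96,12,25],0],[[-124,15,40],0],[[-150,18,55],0],[[-175,21,70],0],[[-190,23,80],0],[[-198,23.6,88],0],[[-199.5,23.6,92],0],[[-199.5,23.6,92],0]]' 66 40; python3 go.py 431.5 42.7 16 82.3
python3 - <<'E'
from h import *
d=get_image("wrist"); cv2.imwrite("pics/w4.png",d["color"])
E
python3 find.py | grep wrist
```

```text
time: 10.4
position: [0.4302, 0.0427, 0.1189]
tool_rot: [0.0, 0.998, -0.066, -0.006]
contact_force: [0.1, 0.0, 0.1]
gripper_width: 0.0566
t 10.4 pos [430.2  42.7 118.9] jaw -97.56 tilt 0.74 q7 -1.47 F [0.1 0.  0.1] w 56.6
shift [  2.6  -0.3 102.8] turn 0.14 or -179.86
wrist lid [428. 184.] 2298 [432.4 -42.1  37. ] ext [44. 44.  9.]
wrist lid [324. 199.] 2550 [431.7  40.   37.5] ext [44. 44.  7.]
wrist cheese [501. 162.] 2054 ztop 0.036 [array([ 439.4, -120.6]), array([33.2, 39.1]), np.float64(71.5)]
wrist cheese [163. 199.] 1907 ztop 0.036 [array([447.7, 182.3]), array([32.4, 39.4]), np.float64(78.9)]
wrist cheese [588. 192.] 174 ztop 0.02 [array([ 392.2, -259.3]), array([25.6,  8.5]), np.float64(82.6)]
```

View pics/w4.png

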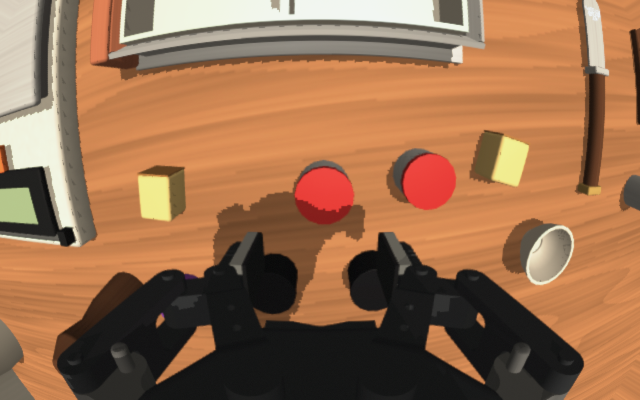

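```bash
python3 -m crank '[[[1,0.5,15],0],[[2,1,35],0],[[2,1,58],0],[[2,1,80],0],[[2,1,98],0],[[2,1,107],0],[[2,1,110],0],[[2,1,110],0]]'; python3 go.py; python3 -m crank '[[[0,0,0],0],[[0,0,0],0],[[0,0,0],0],[[0,0,0],0]]' 0 40; python3 go.py
```

```text
time: 11.27
position: [0.4345, 0.0413, 0.0103]
tool_rot: [-0.0, 0.998, -0.066, -0.004]
contact_force: [-0.5, 0.9, -0.7]
gripper_width: 0.0564
t 11.27 pos [434.5  41.3  10.3] jaw -97.59 tilt 0.43 q7 -1.34 F [-0.5  0.9 -0.7] w 56.4
time: 11.6
position: [0.4353, 0.0413, 0.0112]
tool_rot: [-0.0, 0.998, -0.066, -0.003]
contact_force: [-0.3, -0.3, 4.4]
gripper_width: 0.0429
t 11.6 pos [435.3  41.3  11.2] jaw -97.59 tilt 0.29 q7 -1.34 F [-0.3 -0.3  4.4] w 42.9
```

```bash
python3 -m crank '[[[0,0,-10],0],[[0,0,-30],0],[[0,0,-60],0],[[0,0,-90],0],[[0,0,-115],0],[[0,0,-125],0],[[0,0,-125],0]]'; python3 go.py 663 -29.5 130 82.4
```

```text
time: 12.18
position: [0.4375, 0.0415, 0.1387]
tool_rot: [-0.001, 0.998, -0.066, 0.0]
contact_force: [0.3, 1.2, -1.1]
gripper_width: 0.0426
t 12.18 pos [437.5  41.5 138.7] jaw -97.55 tilt 0.16 q7 -1.47 F [ 0.3  1.2 -1.1] w 42.6
shift [232.9  40.8   8.8] turn 0.05 or -179.95
```

```bash
python3 -m crank '[[[12,2,0],0],[[35,6,0],0],[[62,11,0],0],[[90,16,0],0],[[118,21,0],0],[[146,26,0],0],[[172,30,0],0],[[195,34,0],0],[[213,38,2],0],[[226,40,5],0],[[233,41,9],0],[[233,41,9],0]]'; python3 go.py 663 -29.5 23 82.4
```

```text
time: 13.18
position: [0.6627, -0.0301, 0.1271]
tool_rot: [-0.001, 0.998, -0.066, -0.001]
contact_force: [0.1, 0.2, -1.7]
gripper_width: 0.0428
t 13.18 pos [662.7 -30.1 127.1] jaw -97.58 tilt 0.2 q7 -1.39 F [ 0.1  0.2 -1.7] w 42.8
shift [  0.5  -0.4 104.1] turn 0.02 or -179.98
```

```bash
python3 -m crank '[[[0,0,15],0],[[0,0,35],0],[[0,0,55],0],[[0,0,75],0],[[0,0,90],0],[[0,0,100],0],[[0,0,104],0],[[0,0,105],0],[[0,0,105],0]]'; python3 go.py; python3 -m crank '[[[0,0,0],0],[[0,0,0],0],[[0,0,-5],0],[[0,0,-25],0],[[0,0,-55],0],[[0,0,-90],0],[[0,0,-110],0],[[0,0,-115],0]]' 66; python3 go.py 433 -41 130 82.4
```

```text
time: 13.93
position: [0.6625, -0.0299, 0.0225]
tool_rot: [-0.001, 0.998, -0.066, -0.001]
contact_force: [0.5, -1.0, -0.6]
gripper_width: 0.0426
t 13.93 pos [662.5 -29.9  22.5] jaw -97.59 tilt 0.17 q7 -1.35 F [ 0.5 -1.  -0.6] w 42.6
time: 14.6
position: [0.6662, -0.0292, 0.1435]
tool_rot: [-0.002, 0.998, -0.066, 0.005]
contact_force: [0.6, 0.9, 1.3]
gripper_width: 0.0565
t 14.6 pos [666.2 -29.2 143.5] jaw -97.51 tilt 0.58 q7 -1.4 F [0.6 0.9 1.3] w 56.5
shift [-229.8   42.2   11.2] turn 0.09 or -179.91
```

Now tub 1 at about (432, -41.5).

```bash
python3 -m crank '[[[-12,2,0],0],[[-35,6,0],0],[[-62,11,0],0],[[-90,16,0],0],[[-118,21,0],0],[[-146,26,0],0],[[-172,31,0],0],[[-195,36,0],0],[[-213,39,5],0],[[-226,42,9],0],[[-230,42.2,11],0],[[-230,42.2,11],0]]'; python3 find.py|grep wrist; python3 go.py 432 -41.5 9 82.4
```

```text
time: 15.6
position: [0.4318, -0.0401, 0.1299]
tool_rot: [-0.003, 0.998, -0.065, 0.004]
contact_force: [-0.9, 0.3, 0.1]
gripper_width: 0.0563
wrist lid [325. 198.] 2354 [432.3 -42.9  37.6] ext [44. 44.  7.]
wrist cheese [414. 176.] 1921 ztop 0.036 [array([ 439.6, -120.4]), array([31.5, 39.5]), np.float64(71.3)]
wrist cheese [106. 208.] 1427 ztop 0.036 [array([448.1, 181.7]), array([32.7, 39. ]), np.float64(77.5)]
wrist cheese [533. 203.] 220 ztop 0.02 [array([ 391.7, -259.8]), array([25.2,  9.8]), np.float64(85.0)]
t 15.75 pos [434.5 -40.6 130.4] jaw -97.46 tilt 0.68 q7 -1.28 F [ 0.4 -0.2 -0.2] w 56.2
shift [ -3.6   1.8 121.4] turn 0.14 or -179.86
```

```bash
python3 -m crank '[[[-1,0.5,15],0],[[-3,1.8,38],0],[[-3.5,1.8,62],0],[[-3.5,1.8,86],0],[[-3.5,1.8,106],0],[[-3.5,1.8,117],0],[[-3.5,1.8,121],0],[[-3.5,1.8,121],0]]'; python3 -m crank '[[[0,0,0],0],[[0,0,0],0],[[0,0,0],0],[[0,0,0],0],[[0,0,-5],0],[[0,0,-25],0],[[0,0,-55],0],[[0,0,-90],0],[[0,0,-115],0],[[0,0,-122],0],[[0,0,-122],0]]' 0 40; python3 go.py 591 -20 130 82.4
```

```text
time: 16.42
position: [0.4328, -0.0416, 0.0085]
tool_rot: [-0.002, 0.998, -0.065, 0.005]
contact_force: [-0.1, 0.5, 0.8]
gripper_width: 0.0563
time: 17.33
position: [0.4327, -0.0418, 0.1326]
tool_rot: [-0.003, 0.998, -0.065, 0.008]
contact_force: [-0.6, 0.1, -1.1]
gripper_width: 0.0428
t 17.33 pos [432.7 -41.8 132.6] jaw -97.43 tilt 0.94 q7 -1.26 F [-0.6  0.1 -1.1] w 42.8
shift [154.1 -42.1   5.2] turn 0.17 or -179.83
```

```bash
python3 -m crank '[[[12,-3,0],0],[[35,-9,0],0],[[62,-16,0],0],[[90,-24,0],0],[[115,-31,0],0],[[135,-37,0],0],[[147,-40,0],0],[[153,-42,3],0],[[154,-42,5],0],[[154,-42,5],0]]'; python3 go.py 591 -20 19.5 82.4
```

```text
time: 18.17
position: [0.5892, -0.0201, 0.1282]
tool_rot: [-0.003, 0.998, -0.065, 0.006]
contact_force: [-1.1, -0.1, -0.2]
gripper_width: 0.0427
t 18.17 pos [589.2 -20.1 128.2] jaw -97.45 tilt 0.71 q7 -1.35 F [-1.1 -0.1 -0.2] w 42.7
shift [  0.6   0.3 108.7] turn 0.15 or -179.85
```

```bash
python3 -m crank '[[[0,0,15],0],[[0.5,0,35],0],[[0.5,0,55],0],[[0.5,0,75],0],[[0.5,0,92],0],[[0.5,0,104],0],[[0.5,0,108],0],[[0.5,0,109],0],[[0.5,0,109],0]]'; python3 go.py; python3 -m crank '[[[0,0,0],0],[[0,0,0],0],[[0,0,-5],0],[[0,0,-25],0],[[0,0,-55],0],[[0,0,-90],0],[[0,0,-110],0],[[0,0,-115],0]]' 66; python3 go.py 439.5 -120.3 130 71.3
```

```text
time: 18.92
position: [0.5905, -0.02, 0.0195]
tool_rot: [-0.002, 0.998, -0.065, 0.006]
contact_force: [0.2, -0.0, -0.4]
gripper_width: 0.0428
t 18.92 pos [590.5 -20.   19.5] jaw -97.48 tilt 0.7 q7 -1.28 F [ 0.2 -0.  -0.4] w 42.8
time: 19.58
position: [0.5921, -0.0198, 0.1394]
tool_rot: [-0.003, 0.998, -0.065, 0.01]
contact_force: [1.3, -1.6, 0.7]
gripper_width: 0.0562
t 19.58 pos [592.1 -19.8 139.4] jaw -97.41 tilt 1.21 q7 -1.36 F [ 1.3 -1.6  0.7] w 56.2
shift [-138.5  119.4    5.7] turn 11.29 or -168.71
```

```bash
python3 -m crank '[[[-10,8,0],2],[[-30,26,0],5],[[-52,45,0],8],[[-75,65,0],11.3],[[-98,84,0],11.3],[[-117,101,0],11.3],[[-130,112,2],11.3],[[-137,118,5],11.3],[[-138.5,119.4,6],11.3],[[-138.5,119.4,6],11.3]]' 56; python3 find.py|grep wrist; python3 go.py 439.5 -120.3 9 71.3
```

```text
time: 20.42
position: [0.4398, -0.1197, 0.1295]
tool_rot: [-0.005, 0.987, -0.162, 0.01]
contact_force: [0.3, 1.1, -0.1]
gripper_width: 0.0478
wrist lid [138.   8.] 692 [649.8 -26.6  45.8] ext [31. 38.  9.]
wrist lid [149.  70.] 1901 [587.8 -21.3  46.4] ext [44. 44.  9.]
wrist cheese [325. 198.] 1714 ztop 0.036 [array([ 439.3, -121.3]), array([31.8, 38.9]), np.float64(71.6)]
wrist cheese [479. 194.] 279 ztop 0.02 [array([ 392.1, -260.4]), array([25. ,  9.2]), np.float64(85.5)]
wrist cheese [ 82. 266.] 1040 ztop 0.036 [array([448. , 181.8]), array([33.5, 38.9]), np.float64(78.7)]
t 20.57 pos [ 441.  -119.3  129.7] jaw -108.57 tilt 1.28 q7 -1.23 F [ 0.  -0.3  0.4] w 47.9
shift [ -3.3   2.9 120.6] turn 0.13 or -179.87
```

```bash
python3 -m crank '[[[-1,0.7,15],0],[[-2.5,2,38],0],[[-3.3,2.5,62],0],[[-3.3,2.9,86],0],[[-3.3,2.9,106],0],[[-3.3,2.9,117],0],[[-3.3,2.9,121],0],[[-3.3,2.9,121],0]]'; python3 -m crank '[[[0,0,0],0],[[0,0,0],0],[[0,0,0],0],[[0,0,0],0],[[0,0,-5],0],[[0,0,-25],0],[[0,0,-55],0],[[0,0,-90],0],[[0,0,-115],0],[[0,0,-122],0],[[0,0,-122],0]]' 0 40; python3 go.py 674.8 100 130 82.4
```

```text
time: 21.23
position: [0.4399, -0.1197, 0.0076]
tool_rot: [-0.005, 0.987, -0.161, 0.01]
contact_force: [-0.3, 0.4, 0.6]
gripper_width: 0.0478
time: 22.15
position: [0.4386, -0.1207, 0.1318]
tool_rot: [-0.005, 0.987, -0.161, 0.012]
contact_force: [0.3, 0.5, -0.9]
gripper_width: 0.0312
t 22.15 pos [ 438.6 -120.7  131.8] jaw -108.49 tilt 1.5 q7 -1.21 F [ 0.3  0.5 -0.9] w 31.2
shift [ 153.8 -284.1    9.1] turn -10.89 or 169.11
```

```bash
python3 -m crank '[[[7,-13,0],0],[[22,-40,0],-3],[[38,-70,0],-6],[[54,-100,0],-9],[[70,-130,0],-10.9],[[86,-160,0],-10.9],[[102,-190,0],-10.9],[[118,-219,0],-10.9],[[133,-246,0],-10.9],[[144,-267,0],-10.9],[[151,-279,0],-10.9],[[154,-284,2],-10.9]]'; python3 -m crank '[[[0,0,0],0],[[0,0,0],0]]';python3 go.py 674.8 100 18.5 82.4
```

```text
time: 23.15
position: [0.6751, 0.1031, 0.1343]
tool_rot: [-0.005, 0.998, -0.064, 0.011]
contact_force: [-0.0, -1.0, -1.8]
gripper_width: 0.0312
time: 23.32
position: [0.6734, 0.1028, 0.132]
tool_rot: [-0.004, 0.998, -0.064, 0.009]
contact_force: [-0.6, 0.1, -1.3]
gripper_width: 0.0317
t 23.32 pos [673.4 102.8 132. ] jaw -97.39 tilt 1.14 q7 -1.56 F [-0.6  0.1 -1.3] w 31.7
shift [ -0.3   3.7 113.4] turn 0.21 or -179.79
```

```bash
python3 -m crank '[[[0,1,15],0],[[0,2,35],0],[[0,3,57],0],[[0,3.7,79],0],[[0,3.7,97],0],[[0,3.7,108],0],[[0,3.7,112.5],0],[[0,3.7,113.5],0],[[0,3.7,113.5],0]]'; python3 go.py; python3 -m crank '[[[0,0,0],0],[[0,0,0],0],[[0,0,-5],0],[[0,0,-25],0],[[0,0,-55],0],[[0,0,-90],0],[[0,0,-110],0],[[0,0,-115],0]]' 56; python3 go.py 448 182 130 79
```

```text
time: 24.07
position: [0.6748, 0.101, 0.0188]
tool_rot: [-0.005, 0.998, -0.064, 0.009]
contact_force: [-0.7, 2.9, -0.7]
gripper_width: 0.0313
t 24.07 pos [674.8 101.   18.8] jaw -97.37 tilt 1.17 q7 -1.5 F [-0.7  2.9 -0.7] w 31.3
time: 24.73
position: [0.6757, 0.0967, 0.1397]
tool_rot: [-0.004, 0.998, -0.066, 0.014]
contact_force: [1.2, 0.5, 1.0]
gripper_width: 0.0478
t 24.73 pos [675.7  96.7 139.7] jaw -97.51 tilt 1.67 q7 -1.55 F [1.2 0.5 1. ] w 47.8
shift [-237.1  -54.7    3.8] turn 3.49 or -176.51
```

```bash
python3 - <<'E'
from h import *
d=get_image("side"); C=cloud(d); 
p=C[295:335,316:340].reshape(-1,3); p=p[(p[:,2]>.03)&(p[:,2]<.16)]; print(np.percentile(p,[5,50,95],axis=0).round(3))
d=get_image("wrist"); cv2.imwrite("pics/w5.png",d["color"])
E
python3 -m crank '[[[-12,-3,0],1],[[-35,-8,0],3.5],[[-62,-14,0],3.5],[[-90,-21,0],3.5],[[-118,-27,0],3.5],[[-146,-34,0],3.5],[[-172,-40,0],3.5],[[-197,-45,0],3.5],[[-217,-50,0],3.5],[[-230,-53,2],3.5],[[-236,-54.7,4],3.5],[[-237,-54.7,4],3.5]]'; python3 find.py|grep wrist; python3 go.py 448 182 9 79
```

```text
[[0.313 0.278 0.035]
 [0.325 0.297 0.074]
 [0.347 0.304 0.126]]
time: 25.83
position: [0.4435, 0.1829, 0.1259]
tool_rot: [-0.004, 0.995, -0.095, 0.009]
contact_force: [-0.2, 0.2, 0.7]
gripper_width: 0.0477
wrist lid [524.   9.] 730 [577.  -19.3  45.5] ext [22. 45. 10.]
wrist cheese [321. 195.] 1886 ztop 0.036 [array([447.5, 182.7]), array([31.6, 39.1]), np.float64(78.5)]
t 25.98 pos [446.7 182.2 127.1] jaw -101.04 tilt 1.34 q7 -1.75 F [ 0.5 -0.3  0.2] w 47.7
shift [ -1.2   1.2 118.1] turn -0.04 or 179.96
```

View pics/w5.png

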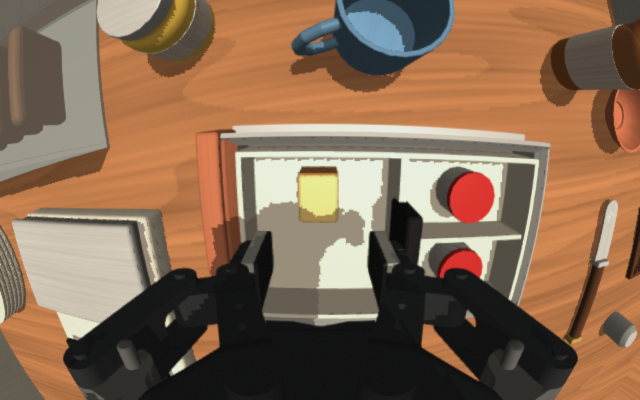

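One cheese lies flat in the wide bay at (318,195), and the two tubs stand upright in separate cells at (470,197) and (460,265). Pick the second cheese.

```bash
python3 -m crank '[[[0,0.5,15],0],[[-1,1,38],0],[[-1,1,62],0],[[-1,1,86],0],[[-1,1,106],0],[[-1,1,115],0],[[-1,1,118],0],[[-1,1,118],0]]'; python3 -m crank '[[[0,0,0],0],[[0,0,0],0],[[0,0,0],0],[[0,0,0],0],[[0,0,-5],0],[[0,0,-25],0],[[0,0,-55],0],[[0,0,-90],0],[[0,0,-115],0],[[0,0,-122],0],[[0,0,-122],0]]' 0 40; python3 go.py 609.4 108.5 130 82.4
```

```text
time: 26.65
position: [0.4488, 0.1815, 0.0087]
tool_rot: [-0.004, 0.995, -0.097, 0.011]
contact_force: [0.5, 0.4, -0.6]
gripper_width: 0.0477
time: 27.57
position: [0.447, 0.1815, 0.1327]
tool_rot: [-0.005, 0.995, -0.097, 0.013]
contact_force: [0.0, 0.3, -0.7]
gripper_width: 0.0315
t 27.57 pos [447.  181.5 132.7] jaw -101.07 tilt 1.58 q7 -1.74 F [ 0.   0.3 -0.7] w 31.5
shift [173.3  40.4   6.4] turn -3.47 or 176.53
```

```bash
python3 -m crank '[[[12,3,0],0],[[35,8,0],-1.5],[[62,14,0],-3.5],[[90,21,0],-3.5],[[118,27,0],-3.5],[[142,33,0],-3.5],[[160,37,0],-3.5],[[170,39.5,2],-3.5],[[173,40.4,4],-3.5],[[173,40.4,4],-3.5],[[173,40.4,4],-3.5]]';python3 go.py 609.4 108.5 19.5 82.4
```

```text
time: 28.48
position: [0.6075, 0.1092, 0.1311]
tool_rot: [-0.005, 0.998, -0.066, 0.011]
contact_force: [0.6, -1.0, -0.5]
gripper_width: 0.0313
t 28.48 pos [607.5 109.2 131.1] jaw -97.54 tilt 1.39 q7 -1.54 F [ 0.6 -1.  -0.5] w 31.3
shift [ -0.4   1.8 111.6] turn 0.06 or -179.94
```

```bash
python3 -m crank '[[[0,1,15],0],[[0,1.8,35],0],[[0,1.8,57],0],[[0,1.8,79],0],[[0,1.8,97],0],[[0,1.8,108],0],[[0,1.8,111],0],[[0,1.8,111.5],0],[[0,1.8,111.5],0]]'; python3 go.py; python3 -m crank '[[[0,0,0],0],[[0,0,0],0],[[0,0,-5],0],[[0,0,-25],0],[[0,0,-55],0],[[0,0,-90],0],[[0,0,-120],0],[[0,0,-150],0],[[0,0,-170],0],[[0,0,-175],0]]' 56; python3 go.py
python3 - <<'E'
from h import *
d=get_image("wrist"); cv2.imwrite("pics/w6.png",d["color"])
d=get_image("side"); cv2.imwrite("pics/s6.png",d["color"])
E
```

```text
time: 29.23
position: [0.6095, 0.1092, 0.02]
tool_rot: [-0.005, 0.998, -0.065, 0.011]
contact_force: [0.2, -0.4, -0.6]
gripper_width: 0.0313
t 29.23 pos [609.5 109.2  20. ] jaw -97.48 tilt 1.42 q7 -1.47 F [ 0.2 -0.4 -0.6] w 31.3
time: 30.07
position: [0.6078, 0.1067, 0.2]
tool_rot: [-0.006, 0.998, -0.066, 0.015]
contact_force: [0.5, -0.4, 0.7]
gripper_width: 0.0477
t 30.07 pos [607.8 106.7 200. ] jaw -97.53 tilt 1.9 q7 -1.58 F [ 0.5 -0.4  0.7] w 47.7
```

View pics/w6.png

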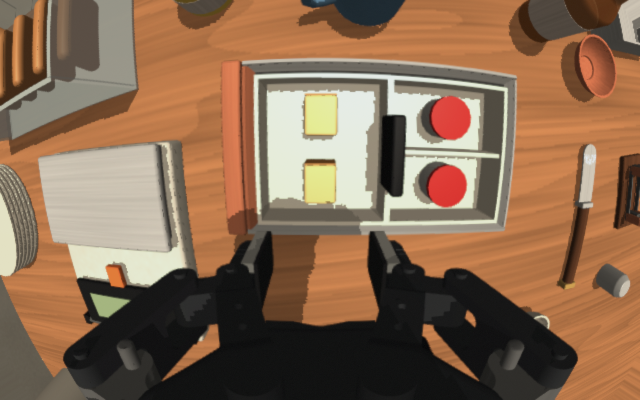

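View pics/s6.png

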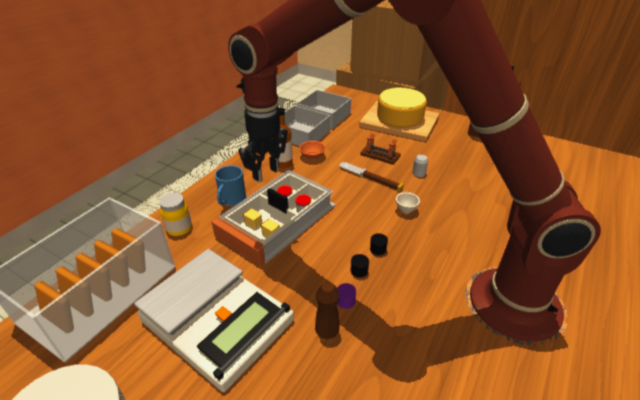

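The insert is loaded: cheeses at (320,115) and (320,183), tubs at (450,118) and (447,186), all upright and unstacked. Next, the knife.

```bash
python3 go.py 457 -267 170 86
```

```text
t 30.17 pos [606.  107.2 196.5] jaw -97.51 tilt 1.58 q7 -1.58 F [-0.8 -0.5  0.4] w 48.0
shift [-99.4 390.7  19. ] turn -3.51 or 176.49
```

```bash
python3 -m crank '[[[-3,13,0],0],[[-9,37,0],-1],[[-17,67,0],-2],[[-25,97,0],-3],[[-33,129,0],-3.5],[[-41,161,0],-3.5],[[-49,193,2],-3.5],[[-57,225,4],-3.5],[[-65,257,7],-3.5],[[-73,289,10],-3.5],[[-81,321,13],-3.5],[[-88,348,16],-3.5]]' 60; python3 -m crank '[[[-5,17,2],0],[[-9,32,3],0],[[-11,40,3],0],[[-11,42,3],0],[[-11,42,3],0]]'; python3 go.py
python3 - <<'E'
from h import *
d=get_image("wrist"); cv2.imwrite("pics/w7.png",d["color"])
C=cloud(d,True);X,Y,Z=C[...,0],C[...,1],C[...,2]
g=(X>.3)&(X<.68)&(Y>-.48)&(Y<-.18)&(Z>.004)&(Z<.075)
for c,a,b in blobs(g,150):
    p=C[b]; print(c.round(),a,"z97",np.percentile(p[:,2],97).round(3),[np.round(v,1) for v in cv2.minAreaRect((p[:,:2]*1000).astype(np.float32))])
E
```

```text
time: 31.17
position: [0.4703, -0.2288, 0.1721]
tool_rot: [-0.005, 0.999, -0.036, 0.011]
contact_force: [-0.4, -0.2, 0.6]
gripper_width: 0.0513
time: 31.58
position: [0.4557, -0.2698, 0.1676]
tool_rot: [-0.006, 0.999, -0.037, 0.01]
contact_force: [0.4, 0.1, 1.1]
gripper_width: 0.0511
t 31.58 pos [ 455.7 -269.8  167.6] jaw -94.23 tilt 1.3 q7 -0.79 F [0.4 0.1 1.1] w 51.1
[321. 126.] 5413 z97 0.02 [array([ 499.6, -271.5]), array([ 30. , 226.4]), np.float64(84.8)]
[453. 105.] 7246 z97 0.064 [array([ 525.8, -408.2]), array([125.7,  64.4]), np.float64(0.9)]
[431. 252.] 1643 z97 0.062 [array([ 380.4, -376.5]), array([37.4, 31.8]), np.float64(55.4)]
[268. 302.] 528 z97 0.04 [array([ 333.5, -203.3]), array([20.1, 51.7]), np.float64(67.6)]
```

View pics/w7.png

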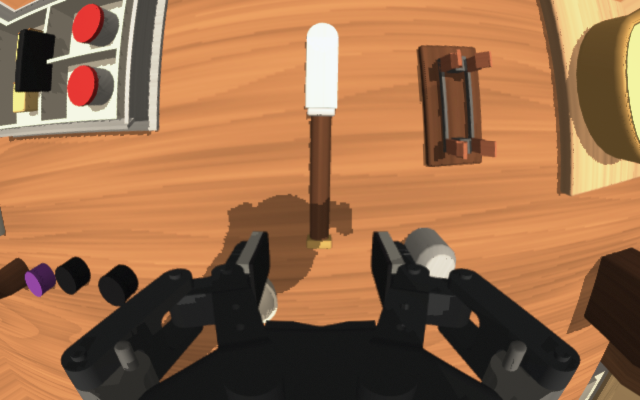

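Run:
```python
from h import *
d=get_image("wrist")
C=cloud(d,True);X,Y,Z=C[...,0],C[...,1],C[...,2]
hsv=cv2.cvtColor(d["color"],cv2.COLOR_BGR2HSV).astype(int)
kn=(X>.37)&(X<.65)&(Y>-.32)&(Y<-.22)&(Z>.004)&(Z<.03)
def mr(p): return [np.round(v,1) for v in cv2.minAreaRect((p[:,:2]*1000).astype(np.float32))]
p=C[kn]; u=np.array([np.cos(np.radians(-4.9)),np.sin(np.radians(-4.9))])
s=p[:,:2]@u; print("along",np.percentile(s,[0,.5,99.5,100])*1000)
h=C[kn&(Z>.012)]; hs=h[:,:2]@u
for lo in np.arange(s.min(),s.max(),.02):
    k=(s>=lo)&(s<lo+.02); q=p[k]; n=q[:,:2]@[-u[1],u[0]]; print(round((lo-s.min())*1000),"mid n",round((n.min()+n.max())*500,1),"wid",round(np.ptp(n)*1000,1),"zmax",round(q[:,2].max()*1000,1))
print("tail pt", (p[s<np.percentile(s,1)].mean(0)*1000).round(1))
cl=(X>.44)&(X<.62)&(Y>-.46)&(Y<-.33)
b=C[cl&(Z>.008)&(Z<.0145)]; print("base",mr(b))
j=cl&(Z>.045)&(Z<.075)
for c,a,m in blobs(j,15): print("jaw",c.round(),a,(np.median(C[m],0)*1000).round(1),mr(C[m]))
dark=cl&(Z>.015)&(Z<.045)
for c,a,m in blobs(dark,30): print("mid",c.round(),a,mr(C[m]))
for n in ["side","scene"]:
    e=get_image(n); D=cloud(e); x,y,z=D[...,0],D[...,1],D[...,2]; cl=(x>.44)&(x<.62)&(y>-.46)&(y<-.33)
    print(n,"base",mr(D[cl&(z>.008)&(z<.016)]), mr(D[cl&(z>.045)&(z<.072)]))
crop(d,400,20,130,170,4.5,"c8.png")
```

```text
along [408.24252784 409.94274061 632.19196842 634.80496302]
0 mid n -226.6 wid 26.3 zmax 21.4
20 mid n -227.0 wid 18.6 zmax 20.8
40 mid n -227.1 wid 19.1 zmax 20.9
60 mid n -226.8 wid 19.1 zmax 21.4
80 mid n -227.5 wid 20.4 zmax 21.0
100 mid n -227.8 wid 19.6 zmax 21.0
120 mid n -227.5 wid 24.4 zmax 21.0
140 mid n -227.6 wid 29.5 zmax 20.8
160 mid n -227.9 wid 29.0 zmax 13.4
180 mid n -228.1 wid 29.9 zmax 13.1
200 mid n -227.9 wid 30.1 zmax 13.2
220 mid n -227.8 wid 22.2 zmax 12.5
tail pt [ 389.  -260.4   19.2]
base [array([ 525.6, -408.1]), array([125.8,  64.6]), np.float64(0.8)]
jaw [457.  61.] 198 [ 564.9 -393.6   50.9] [array([ 565.4, -395.7]), array([14.4, 10.6]), np.float64(3.4)]
jaw [484.  61.] 258 [ 565.9 -419.4   59.4] [array([ 565.9, -420. ]), array([14.8, 11.2]), np.float64(4.0)]
jaw [489. 149.] 257 [ 486.2 -421.    59.7] [array([ 486.1, -421.4]), array([14.6, 10.8]), np.float64(3.9)]
jaw [462. 150.] 198 [ 485.4 -395.    50.8] [array([ 485.8, -396.8]), array([14.3,  9.8]), np.float64(6.2)]
mid [459. 105.] 1553 [array([ 526. , -408.4]), array([94.7, 33.3]), np.float64(0.8)]
side base [array([ 524.4, -402.9]), array([123.6,  66.9]), np.float64(3.4)] [array([ 525.3, -408.3]), array([96.5, 37.8]), np.float64(0.1)]
scene base [array([ 527. , -401.9]), array([ 65.6, 126.4]), np.float64(85.6)] [array([ 525.9, -409.9]), array([95.5, 40.5]), np.float64(2.0)]
```

View pics/c8.png

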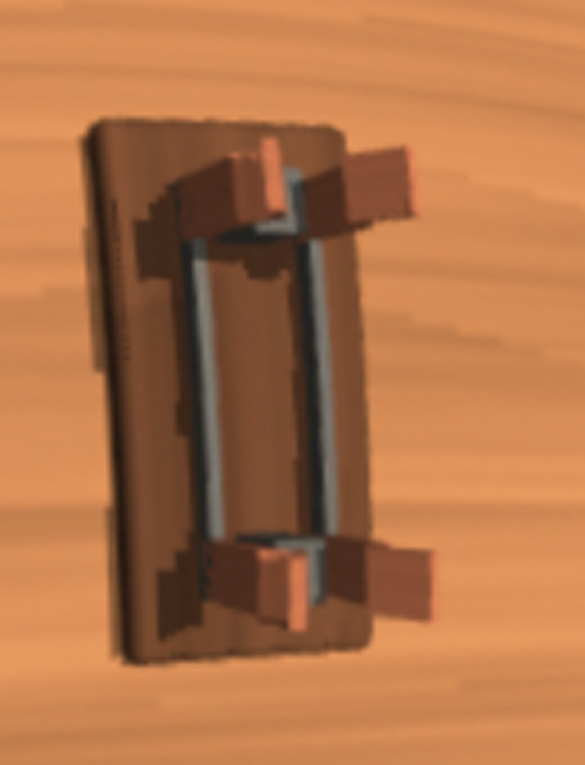

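```bash
python3 go.py 457.5 -267.6 3 84.8
```

```text
t 31.78 pos [ 457.  -268.2  168.2] jaw -94.02 tilt 1.38 q7 -0.79 F [ 0.3  0.7 -0.1] w 51.2
shift [ -3.    1.3 165.2] turn 1.18 or -178.82
```

```bash
python3 -m crank '[[[-0.5,0,15],0.6],[[-1,0.5,38],1.2],[[-1.5,1,63],1.2],[[-2,1.3,88],1.2],[[-2.5,1.3,112],1.2],[[-3,1.3,132],1.2],[[-3,1.3,148],1.2],[[-3,1.3,157],1.2],[[-3,1.3,162],1.2],[[-3,1.3,163],1.2],[[-3,1.3,163],1.2]]' 50; python3 go.py 457.5 -267.6 3 84.8
```

```text
time: 32.7
position: [0.458, -0.2676, 0.0056]
tool_rot: [-0.006, 0.999, -0.045, 0.011]
contact_force: [1.0, -0.2, 0.2]
gripper_width: 0.0427
t 32.7 pos [ 458.  -267.6    5.6] jaw -95.19 tilt 1.42 q7 -0.65 F [ 1.  -0.2  0.2] w 42.7
shift [-0.5  0.   2.6] turn 0.01 or -179.99
```

```bash
python3 -m crank '[[[0,0,2],0],[[0,0,2],0],[[0,0,2],0],[[0,0,2],0],[[0,0,2],0],[[0,0,2],0]]' 0 100; python3 go.py; python3 -m crank '[[[0,0,-3],0],[[0,0,-10],0],[[0,0,-25],0],[[0,0,-45],0],[[0,0,-70],0],[[0,0,-90],0],[[0,0,-98],0],[[0,0,-100],0]]'; python3 go.py 525.7 -408.2 105 90.8
python3 - <<'E'
from h import *
d=get_image("side"); crop(d,300,100,150,120,5,"c9.png")
d=get_image("wrist"); cv2.imwrite("pics/w9.png",d["color"])
E
```

```text
time: 33.2
position: [0.4587, -0.2679, 0.0048]
tool_rot: [-0.005, 0.999, -0.045, 0.012]
contact_force: [-0.8, 0.7, 5.8]
gripper_width: 0.0161
t 33.2 pos [ 458.7 -267.9    4.8] jaw -95.19 tilt 1.5 q7 -0.65 F [-0.8  0.7  5.8] w 16.1
time: 33.87
position: [0.457, -0.2694, 0.1065]
tool_rot: [-0.004, 0.999, -0.045, 0.014]
contact_force: [-0.5, 0.4, -1.5]
gripper_width: 0.0159
t 33.87 pos [ 457.  -269.4  106.5] jaw -95.18 tilt 1.64 q7 -0.73 F [-0.5  0.4 -1.5] w 15.9
shift [ 80.9 132.    2.3] turn -5.98 or 174.02
```

View pics/c9.png

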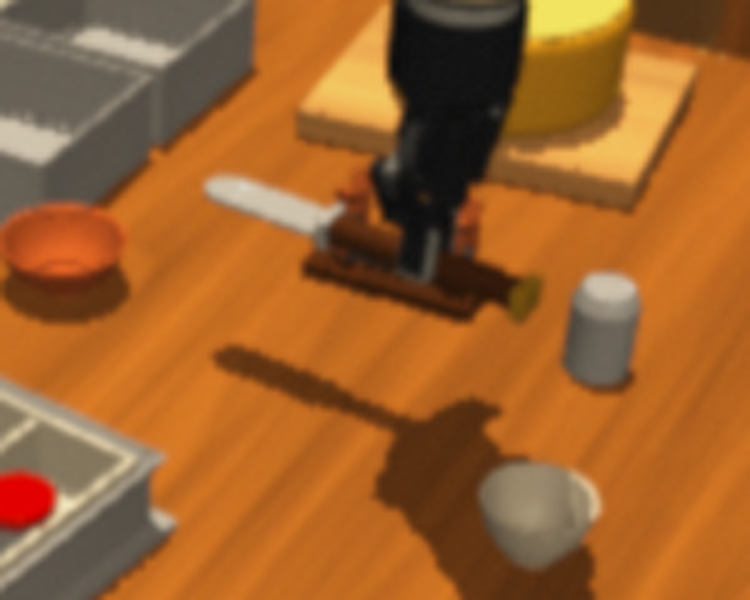

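View pics/w9.png

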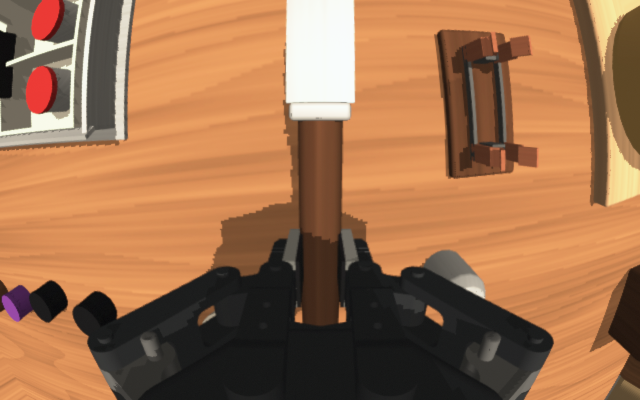

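```bash
cat > kn.py <<'E'
from h import *
s=bot.get_state(); t=np.array(s["position"])*1000
d=get_image("wrist"); C=cloud(d,True)*1000
M=rot(s["tool_rot"]).as_matrix(); L=(C-t)@M   # tool coords
g=(np.abs(L[...,1])<20)&(L[...,2]>-40)&(L[...,2]<25)&(L[...,0]>10)&(L[...,0]<170)
p=C[g]; l=L[g]
for lo in range(10,170,10):
    k=(l[:,0]>=lo)&(l[:,0]<lo+10)
    if k.sum()>8: q=l[k]; print(lo,"ymid",round((q[:,1].min()+q[:,1].max())/2,1),"wid",round(np.ptp(q[:,1]),1),"ztop world",round(np.percentile(p[k][:,2],97),1),"medx",round(np.median(p[k][:,0]),1))
print("tip x",l[:,0].max(), "tcp",t.round(1))
E
python3 kn.py
```

```text
10 ymid -0.1 wid 39.5 ztop world 143.1 medx 467.2
20 ymid -0.3 wid 19.6 ztop world 119.9 medx 480.8
30 ymid -0.4 wid 19.1 ztop world 120.0 medx 490.8
40 ymid -0.6 wid 19.2 ztop world 119.8 medx 500.7
50 ymid -0.4 wid 19.7 ztop world 120.0 medx 510.6
60 ymid -0.4 wid 29.7 ztop world 120.2 medx 520.7
70 ymid -0.4 wid 30.2 ztop world 112.0 medx 530.6
80 ymid -0.3 wid 30.1 ztop world 111.9 medx 540.6
90 ymid -0.4 wid 30.0 ztop world 112.0 medx 550.7
100 ymid -0.4 wid 30.3 ztop world 112.1 medx 560.6
110 ymid -0.6 wid 30.1 ztop world 112.0 medx 569.5
tip x 118.34676223311581 tcp [ 456.1 -268.5  104.6]
```

```bash
python3 - <<'E'
from h import *
d=get_image("side"); C=cloud(d); X,Y,Z=C[...,0],C[...,1],C[...,2]
g=(X>.3)&(X<.85)&(Y<-.42)&(Y>-.8)&(Z>.012)&(Z<.3)
for c,a,b in blobs(g,60):
    p=C[b]; print(c.round(),a,"min",p.min(0).round(3),"max",p.max(0).round(3))
E
python3 go.py 525.5 -408.2 105 90.8
```

```text
[474. 108.] 123 min [ 0.3   -0.712  0.017] max [ 0.31  -0.692  0.198]
[417. 116.] 1217 min [ 0.421 -0.766  0.012] max [ 0.569 -0.557  0.11 ]
[331. 112.] 759 min [ 0.756 -0.642  0.012] max [ 0.85  -0.42   0.068]
[371. 117.] 315 min [ 0.596 -0.737  0.012] max [ 0.696 -0.543  0.101]
t 34.07 pos [ 455.5 -268.2  103.6] jaw -95.18 tilt 1.42 q7 -0.73 F [-0.1  0.6 -0.3] w 16.1
shift [ 82.4 133.1  -1.4] turn -5.98 or 174.02
```

```bash
python3 -m crank '[[[6,9,0],0],[[17,27,0],-1],[[30,48,0],-3],[[43,70,0],-4],[[56,91,0],-6],[[67,109,0],-6],[[76,122,0],-6],[[81,131,0],-6],[[82.4,133.1,-1],-6],[[82.4,133.1,-1],-6],[[82.4,133.1,-1],-6]]'; python3 go.py 525.5 -408.2 60 90.8
python3 - <<'E'
from h import *
d=get_image("wrist"); cv2.imwrite("pics/w10.png",d["color"])
E
python3 kn.py
```

```text
time: 34.98
position: [0.5251, -0.4076, 0.1036]
tool_rot: [-0.006, 1.0, 0.007, 0.01]
contact_force: [-1.7, -0.2, -0.3]
gripper_width: 0.0157
t 34.98 pos [ 525.1 -407.6  103.6] jaw -89.18 tilt 1.39 q7 -0.6 F [-1.7 -0.2 -0.3] w 15.7
shift [-0.5  1.1 43.6] turn 0.02 or -179.98
10 ymid 0.1 wid 39.3 ztop world 142.3 medx 535.6
20 ymid -0.5 wid 19.6 ztop world 119.1 medx 550.0
30 ymid -0.5 wid 19.1 ztop world 119.0 medx 559.9
40 ymid -0.7 wid 19.3 ztop world 119.1 medx 569.9
50 ymid -0.5 wid 19.7 ztop world 119.0 medx 580.0
60 ymid -0.5 wid 29.9 ztop world 119.3 medx 590.1
70 ymid -0.5 wid 30.1 ztop world 111.0 medx 600.0
80 ymid -0.5 wid 30.1 ztop world 111.0 medx 610.0
90 ymid -0.7 wid 29.9 ztop world 111.0 medx 620.0
100 ymid -0.5 wid 30.3 ztop world 111.0 medx 630.0
110 ymid -0.7 wid 30.2 ztop world 111.0 medx 639.0
tip x 118.53031385679819 tcp [ 525.2 -407.2  103.9]
```

View pics/w10.png

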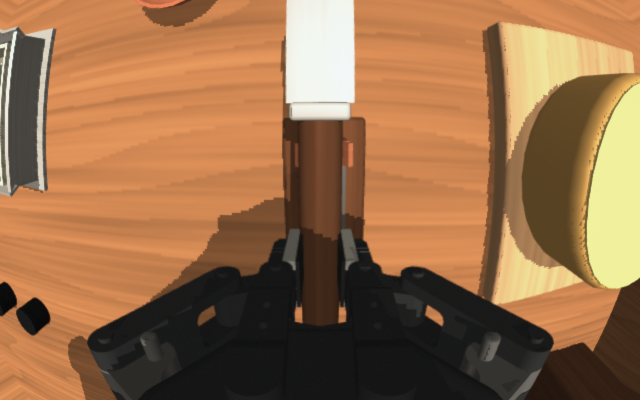

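```bash
python3 -m crank '[[[0,0.5,6],0],[[0,1,14],0],[[-0.5,1,22],0],[[-0.5,1,29],0],[[-0.5,1,34],0],[[-0.5,1,36],0],[[-0.5,1,36],0]]' - 120; python3 go.py 525.5 -408.2 39.5 90.8
```

```text
time: 35.67
position: [0.5253, -0.4073, 0.0672]
tool_rot: [-0.007, 1.0, 0.007, 0.01]
contact_force: [0.2, 0.3, -1.1]
gripper_width: 0.0152
t 35.67 pos [ 525.3 -407.3   67.2] jaw -89.14 tilt 1.39 q7 -0.58 F [ 0.2  0.3 -1.1] w 15.2
shift [-0.4  1.3 27.6] turn 0.06 or -179.94
```

```bash
python3 -m crank '[[[0,1,3],0],[[0,1,6],0],[[0,1,9],0],[[0,1,12],0],[[0,1,12],0]]'; python3 go.py;  python3 -m crank '[[[0,0,3],0],[[0,0,6],0],[[0,0,9],0],[[0,0,12],0],[[0,0,15],0],[[0,0,15],0]]'; python3 go.py
```

```text
time: 36.08
position: [0.5257, -0.4081, 0.0549]
tool_rot: [-0.007, 1.0, 0.007, 0.01]
contact_force: [3.9, -3.6, -0.1]
gripper_width: 0.0144
t 36.08 pos [ 525.7 -408.1   54.9] jaw -89.16 tilt 1.41 q7 -0.58 F [ 3.9 -3.6 -0.1] w 14.4
time: 36.58
position: [0.5267, -0.4178, 0.0541]
tool_rot: [0.001, 1.0, 0.006, 0.015]
contact_force: [-11.4, 2.5, 50.9]
gripper_width: -0.0
t 36.58 pos [ 526.7 -417.8   54.1] jaw -89.32 tilt 1.76 q7 -0.57 F [-11.4   2.5  50.9] w -0.0
```

The fingers slipped off over the handle and shut. Back off straight up and look.

```bash
python3 -m crank '[[[0,0,-10],0],[[0,0,-25],0],[[0,0,-50],0],[[0,0,-75],0],[[0,0,-85],0],[[0,0,-85],0]]'; python3 go.py
python3 - <<'E'
from h import *
d=get_image("wrist"); cv2.imwrite("pics/w11.png",d["color"])
d=get_image("side"); crop(d,300,100,150,120,5,"c11.png")
E
```

```text
time: 37.08
position: [0.5254, -0.4191, 0.1423]
tool_rot: [0.004, 1.0, 0.006, 0.018]
contact_force: [0.3, 0.4, 0.0]
gripper_width: 0.0003
t 37.08 pos [ 525.4 -419.1  142.3] jaw -89.31 tilt 2.07 q7 -0.61 F [0.3 0.4 0. ] w 0.3
```

View pics/w11.png

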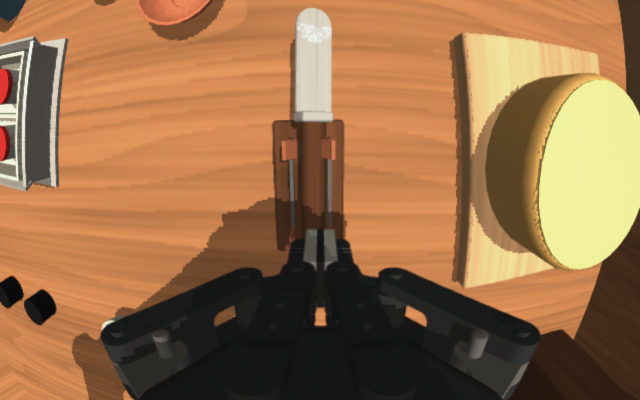

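View pics/c11.png

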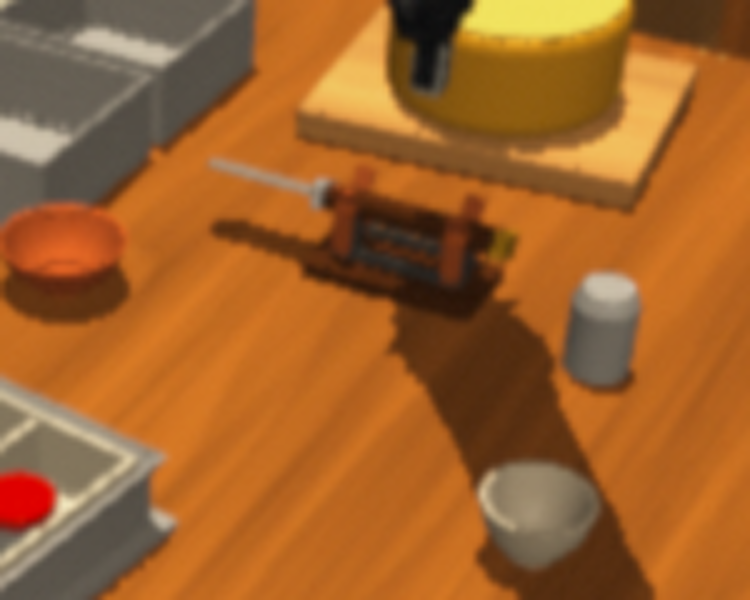

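The knife appears to lie in the jaws, though the blade has rolled a little. Measure its seating.

Run:
```python
from h import *
d=get_image("wrist"); C=cloud(d,True)*1000; X,Y,Z=C[...,0],C[...,1],C[...,2]
a=np.radians(0.85);u=np.array([np.cos(a),np.sin(a)]);n=np.array([-u[1],u[0]])
g=(X>440)&(X<700)&(Y>-450)&(Y<-370)&(Z>5)&(Z<80)
p=C[g]; s=(p[:,:2]-[525.7,-408.4])@u; t=(p[:,:2]-[525.7,-408.4])@n
for lo in range(-80,165,10):
    k=(s>=lo)&(s<lo+10)&(p[:,2]>30)
    if k.sum()>8:
        q=t[k]; print(lo,k.sum(),"mid",round((np.percentile(q,2)+np.percentile(q,98))/2,1),"wid",round(np.ptp(q),1),"z",np.percentile(p[k][:,2],[5,50,97]).round(1))
print(s[(p[:,2]>25)].max())
crop(d,255,0,120,250,3,"c12.png")
```

```text
-40 77 mid -1.9 wid 37.1 z [30.6 47.6 65.6]
-30 134 mid -5.3 wid 18.5 z [48.1 52.7 54.8]
-20 302 mid -4.6 wid 20.0 z [46.3 52.8 55. ]
-10 322 mid -4.6 wid 19.8 z [46.5 52.8 55.1]
0 328 mid -4.7 wid 19.7 z [47.  52.8 55.1]
10 336 mid -4.8 wid 19.4 z [47.2 52.9 55. ]
20 327 mid -5.2 wid 19.2 z [48.1 53.1 55. ]
30 584 mid -2.5 wid 39.1 z [48.7 54.5 66. ]
40 649 mid -2.3 wid 38.8 z [47.2 54.6 65.9]
50 351 mid -5.8 wid 18.9 z [47.9 53.  55. ]
60 501 mid -5.7 wid 29.7 z [43.8 52.2 58.1]
70 484 mid -5.8 wid 27.2 z [39.7 46.  52.2]
80 484 mid -5.8 wid 28.8 z [39.4 46.1 52.2]
90 490 mid -5.5 wid 28.8 z [39.5 45.9 52.2]
100 470 mid -5.8 wid 27.3 z [39.5 45.9 52. ]
110 456 mid -5.9 wid 27.4 z [39.4 45.9 52. ]
120 447 mid -5.9 wid 27.5 z [39.5 46.2 52. ]
130 425 mid -6.3 wid 26.8 z [39.3 45.9 51.9]
140 364 mid -6.6 wid 26.9 z [39.7 45.5 51.8]
150 57 mid -7.2 wid 14.6 z [42.2 45.2 48.6]
153.38093049116705
```

View pics/c12.png

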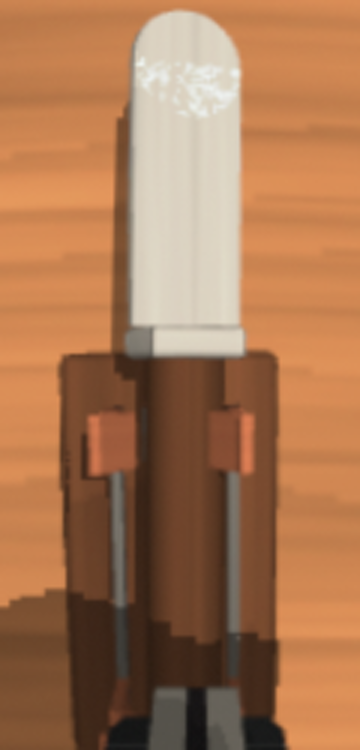

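```bash
python3 -m crank '[[[-10,-8,-10],0],[[-35,-14,-25],0],[[-60,-14,-45],0],[[-80,-14,-60],0],[[-85,-14,-60],0],[[-85,-14,-60],0]]' 30; python3 go.py
cat > seat.py <<'E'
from h import *
a=np.radians(0.85);u=np.array([np.cos(a),np.sin(a)]);n=np.array([-u[1],u[0]])
for nm in ["wrist","side","scene"]:
    d=get_image(nm); C=cloud(d,nm=="wrist")*1000; X,Y,Z=C[...,0],C[...,1],C[...,2]
    if nm=="wrist": cv2.imwrite("pics/seat.png",d["color"])
    cl=(X>440)&(X<620)&(Y>-460)&(Y<-360)
    b=C[cl&(Z>8)&(Z<15)]; r=cv2.minAreaRect(b[:,:2].astype(np.float32)); print(nm,"base",[np.round(v,1) for v in r])
    p=C[cl&(Z>30)]; s=(p[:,:2]-[525.7,-408.4])@u; t=(p[:,:2]-[525.7,-408.4])@n
    for lo,hi in [(-75,-66),(-30,30),(33,47),(-47,-33),(52,60)]:
        k=(s>=lo)&(s<hi)
        if k.sum()>8:
            q=t[k]; tp=q[p[k][:,2]>np.percentile(p[k][:,2],97)-3]; print(" ",lo,hi,k.sum(),"mid",round((np.percentile(q,1)+np.percentile(q,99))/2,1),"wid",round(np.ptp(q),1),"topline t",round(np.median(tp),1),"z",np.percentile(p[k][:,2],97).round(1))
E
python3 seat.py
```

```text
time: 37.73
position: [0.4348, -0.4039, 0.1941]
tool_rot: [-0.0, 1.0, 0.005, 0.013]
contact_force: [0.8, 0.0, -0.9]
gripper_width: 0.0261
t 37.73 pos [ 434.8 -403.9  194.1] jaw -89.48 tilt 1.55 q7 -0.55 F [ 0.8  0.  -0.9] w 26.1
wrist base [array([ 525.9, -408.7]), array([125. ,  64.9]), np.float64(1.4)]
  -75 -66 3154 mid 5.2 wid 45.8 topline t 14.3 z 297.2
  -30 30 1341 mid -5.2 wid 19.8 topline t -4.9 z 55.2
  33 47 673 mid -2.7 wid 38.7 topline t -17.1 z 66.1
  -47 -33 655 mid -2.7 wid 39.0 topline t -17.7 z 66.4
  52 60 165 mid -5.6 wid 18.7 topline t -5.4 z 55.0
side base [array([ 524.7, -407.4]), array([124.2,  69.6]), np.float64(0.2)]
  -75 -66 164 mid 16.2 wid 67.8 topline t 47.6 z 510.1
  -30 30 96 mid -0.9 wid 23.4 topline t -1.3 z 55.7
  33 47 64 mid -0.1 wid 38.3 topline t 0.4 z 66.2
  -47 -33 75 mid -0.7 wid 39.6 topline t -15.7 z 65.2
  52 60 9 mid 0.8 wid 14.5 topline t -1.6 z 56.7
scene base [array([ 540.8, -407.6]), array([ 65.6, 155.4]), np.float64(87.1)]
  -75 -66 313 mid 17.7 wid 74.1 topline t 37.6 z 551.0
  -30 30 82 mid -2.3 wid 23.1 topline t -3.5 z 58.3
  33 47 60 mid -1.0 wid 47.5 topline t 11.1 z 68.1
  -47 -33 98 mid 0.4 wid 56.5 topline t -1.4 z 518.4
  52 60 10 mid -3.9 wid 18.0 topline t -6.0 z 56.8
```

View pics/seat.png

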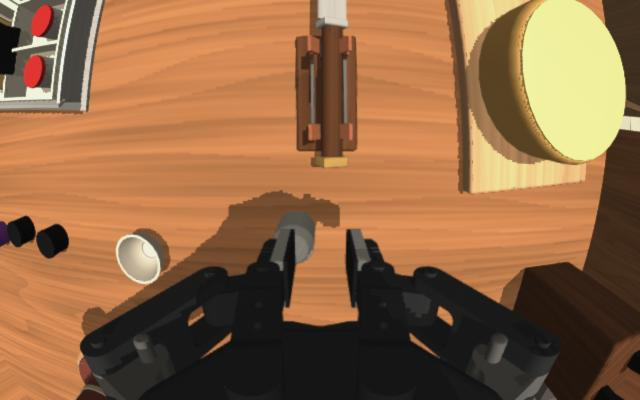

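The handle height is right (top at 55, axis at 45 mm), but the handle sits about 4 mm towards -y, near the limit. I'll straddle it between the jaw pairs and close gently to centre it.

```bash
python3 go.py 525.5 -407.5 120 90.8
```

```text
t 37.88 pos [ 437.9 -402.1  192.8] jaw -89.18 tilt 1.56 q7 -0.55 F [ 1.1  0.8 -0.5] w 25.9
shift [85.5  6.8 75.2] turn 0.02 or -179.98
```

```bash
python3 -m crank '[[[8,1,3],0],[[25,2,12],0],[[48,4,28],0],[[68,5,46],0],[[80,6,62],0],[[85.5,6.8,73],0],[[85.5,6.8,75],0],[[85.5,6.8,75],0]]' 55 20;  python3 go.py 525.5 -407.5 34 90.8
```

```text
time: 38.55
position: [0.5251, -0.4067, 0.1183]
tool_rot: [-0.002, 1.0, 0.007, 0.012]
contact_force: [-0.5, -0.6, 1.2]
gripper_width: 0.0469
t 38.55 pos [ 525.1 -406.7  118.3] jaw -89.14 tilt 1.4 q7 -0.61 F [-0.5 -0.6  1.2] w 46.9
shift [-1.7  1.1 84.2] turn 0.06 or -179.94
```

```bash
python3 -m crank '[[[0,0.5,12],0],[[-1,1,28],0],[[-1.5,1,46],0],[[-1.5,1,62],0],[[-1.5,1,75],0],[[-1.5,1,82],0],[[-1.5,1,84],0],[[-1.5,1,84],0]]';  python3 go.py 525.5 -407.5 34 90.8;  python3 -m crank '[[[0,0,0],0],[[0,0,0],0],[[0,0,0],0],[[0,0,0],0],[[0,0,0],0]]' 0 40; python3 go.py
```

```text
time: 39.22
position: [0.5254, -0.4077, 0.0342]
tool_rot: [-0.002, 1.0, 0.007, 0.012]
contact_force: [0.4, -0.3, -0.1]
gripper_width: 0.0473
t 39.22 pos [ 525.4 -407.7   34.2] jaw -89.16 tilt 1.39 q7 -0.57 F [ 0.4 -0.3 -0.1] w 47.3
shift [ 0.1 -0.2  0.2] turn 0.04 or -179.96
time: 39.63
position: [0.526, -0.4092, 0.0358]
tool_rot: [-0.0, 1.0, 0.007, 0.013]
contact_force: [0.2, -1.3, 4.8]
gripper_width: 0.0186
t 39.63 pos [ 526.  -409.2   35.8] jaw -89.18 tilt 1.5 q7 -0.57 F [ 0.2 -1.3  4.8] w 18.6
```

```bash
python3 -m crank '[[[0,-1.5,1],0],[[0,-2.5,2],0],[[0,-2.5,2],0]]' - 80; python3 go.py; python3 -m crank '[[[0,1.5,0],0],[[0,1.5,0],0],[[0,1.5,0],0],[[0,1.5,-10],0],[[0,1.5,-30],0],[[0,1.5,-55],0],[[0,1.5,-80],0],[[-30,1.5,-100],0],[[-60,1.5,-115],0],[[-85,1.5,-125],0],[[-85,1.5,-125],0]]' 50; python3 go.py; python3 seat.py
```

```text
time: 39.88
position: [0.5262, -0.4093, 0.0359]
tool_rot: [0.002, 1.0, 0.007, 0.014]
contact_force: [-2.8, -2.0, 8.3]
gripper_width: 0.0174
t 39.88 pos [ 526.2 -409.3   35.9] jaw -89.21 tilt 1.63 q7 -0.57 F [-2.8 -2.   8.3] w 17.4
time: 40.8
position: [0.4316, -0.414, 0.1616]
tool_rot: [0.003, 1.0, 0.003, 0.013]
contact_force: [-0.4, -1.3, 0.9]
gripper_width: 0.0424
t 40.8 pos [ 431.6 -414.   161.6] jaw -89.66 tilt 1.56 q7 -0.52 F [-0.4 -1.3  0.9] w 42.4
wrist base [array([ 525.3, -408.8]), array([124.3,  64.6]), np.float64(1.0)]
  -75 -66 265 mid -0.4 wid 29.7 topline t 4.4 z 57.4
  -30 30 1683 mid -0.0 wid 19.4 topline t -0.3 z 55.2
  33 47 782 mid -0.5 wid 34.3 topline t -13.3 z 66.1
  -47 -33 759 mid -0.5 wid 33.5 topline t 12.2 z 66.3
  52 60 208 mid -0.4 wid 19.3 topline t -0.1 z 55.4
side base [array([ 525. , -404.5]), array([124. ,  67.3]), np.float64(2.9)]
  -75 -66 189 mid 17.4 wid 59.3 topline t 28.7 z 503.0
  -30 30 99 mid 2.9 wid 24.0 topline t 2.3 z 55.8
  33 47 57 mid 0.7 wid 40.2 topline t 3.7 z 66.1
  -47 -33 65 mid 1.6 wid 38.0 topline t -12.6 z 66.5
  52 60 15 mid 8.0 wid 14.7 topline t 4.5 z 55.8
scene base [array([ 526.6, -404.2]), array([ 65.5, 126.7]), np.float64(85.5)]
  -75 -66 303 mid 12.3 wid 72.7 topline t 32.7 z 520.2
  -30 30 83 mid 2.6 wid 19.4 topline t 0.6 z 57.8
  33 47 56 mid -0.6 wid 40.7 topline t 2.3 z 68.6
  -47 -33 76 mid -1.2 wid 47.2 topline t -5.8 z 483.2
  52 60 12 mid 3.1 wid 19.3 topline t 5.0 z 60.1
```

View pics/seat.png

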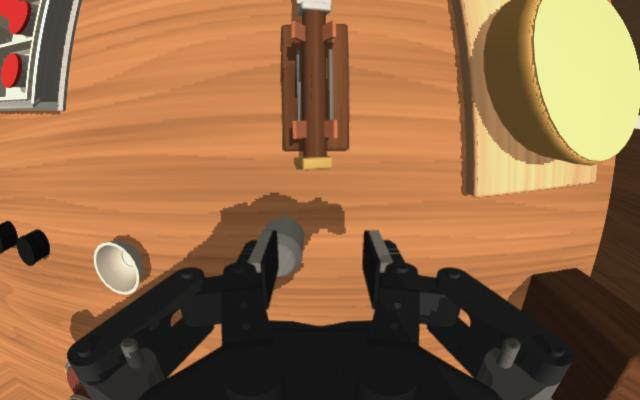

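The knife is centred: handle mid 0.0 mm against the jaws at -0.5, axis 45 mm up, and lengthwise about -2 mm. Now the scale display.

```bash
python3 go.py 480 0 215 83.2; python3 go.py 505 393 190 83.2
```

```text
t 40.95 pos [ 438.5 -410.8  158.7] jaw -89.19 tilt 1.69 q7 -0.52 F [-0.2 -0.3  0.9] w 42.5
shift [  49.  -410.   -56.3] turn 7.61 or -172.39
t 40.95 pos [ 438.5 -410.8  158.7] jaw -89.19 tilt 1.69 q7 -0.52 F [-0.2 -0.3  0.9] w 42.5
shift [  78.9 -802.7  -31.8] turn 7.61 or -172.39
```

```bash
python3 -m crank '[[[2,-10,-10],0],[[6,-35,-25],0],[[10,-68,-40],2],[[14,-103,-50],4],[[18,-139,-56],6],[[22,-175,-56],7.6],[[26,-211,-56],7.6],[[30,-247,-56],7.6],[[34,-283,-56],7.6],[[38,-319,-56],7.6],[[44,-355,-56],7.6],[[49,-390,-56],7.6]]' 50; python3 go.py 505 393 190 83.2
```

```text
time: 41.95
position: [0.4807, -0.0158, 0.215]
tool_rot: [0.0, 0.998, -0.057, 0.015]
contact_force: [0.4, -0.2, 0.2]
gripper_width: 0.0428
t 41.95 pos [480.7 -15.8 215. ] jaw -96.57 tilt 1.68 q7 -1.41 F [ 0.4 -0.2  0.2] w 42.8
shift [ -23.3 -408.8   24.9] turn 0.23 or -179.77
```

```bash
python3 -m crank '[[[-1,-18,0],0],[[-3,-50,0],0],[[-5,-85,0],0],[[-7,-120,0],0],[[-9,-156,0],0],[[-11,-192,2],0],[[-13,-228,5],0],[[-15,-264,9],0],[[-17,-300,13],0],[[-19,-335,18],0],[[-21,-365,22],0],[[-22,-388,24],0]]';python3 -m crank '[[[-1,-12,0],0],[[-1,-18,0],0],[[-1,-19,0],0],[[-1,-19,0],0]]'; python3 go.py
cat > tab.py <<'E'
from h import *
d=get_image("wrist"); cv2.imwrite("pics/tab.png",d["color"]); C=cloud(d,True)*1000; X,Y,Z=C[...,0],C[...,1],C[...,2]
hsv=cv2.cvtColor(d["color"],cv2.COLOR_BGR2HSV).astype(int)
mr=lambda p:[np.round(v,1) for v in cv2.minAreaRect(p[:,:2].astype(np.float32))]
o=(hsv[...,0]<16)&(hsv[...,1]>200)&(hsv[...,2]>120)&(X>470)&(X<580)&(Y>350)&(Y<440)&(Z>36)
for c,a,b in blobs(o,40): p=C[b]; print("tab",c.round(),a,mr(p),"z",np.percentile(p[:,2],[3,50,97]).round(1))
bl=(hsv[...,2]<50)&(X>400)&(X<520)&(Y>290)&(Y<510)&(Z>40)&(Z<70)
p=C[bl]; print("disp",mr(p))
q=np.c_[p[:,:2]-[525,390],np.ones(len(p))]; 
sol=np.linalg.lstsq(q,p[:,2],rcond=None)[0]; print("plane slope",sol.round(3),"deg",np.degrees(np.arctan(np.hypot(*sol[:2]))).round(1))
g=(X>400)&(X<700)&(Y>250)&(Y<520)&(Z>33)&(Z<38); print("scale top z",np.median(Z[g]))
E
python3 tab.py
```

```text
time: 42.95
position: [0.501, 0.3783, 0.1896]
tool_rot: [-0.0, 0.998, -0.054, 0.013]
contact_force: [1.2, 0.3, -0.7]
gripper_width: 0.0428
time: 43.28
position: [0.5017, 0.3973, 0.1896]
tool_rot: [0.0, 0.998, -0.053, 0.013]
contact_force: [0.5, 0.1, 0.2]
gripper_width: 0.0427
t 43.28 pos [501.7 397.3 189.6] jaw -96.12 tilt 1.51 q7 -2.1 F [0.5 0.1 0.2] w 42.7
disp [array([469.3, 396.6]), array([200.2,  82.3]), np.float64(83.8)]
plane slope [ 5.5000e-02 -6.0000e-03  5.3242e+01] deg 3.2
scale top z 34.451437449575494
```

View pics/tab.png

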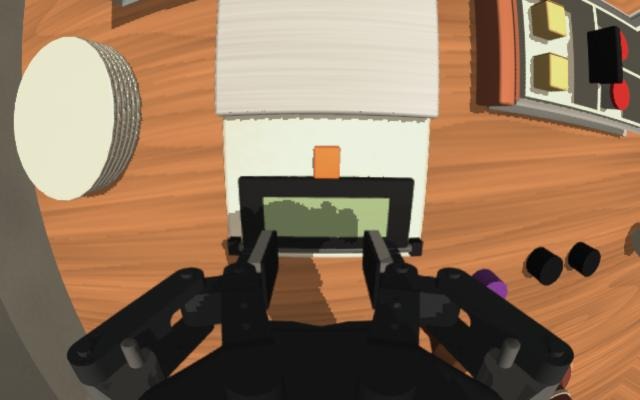

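```bash
sed -i 's/>200)&(hsv\[...,2\]>120)/>130)\&(hsv[...,2]>100)/' tab.py; python3 tab.py; python3 go.py
```

```text
tab [325. 163.] 816 [array([523.1, 389.3]), array([23.2, 30.1]), np.float64(83.8)] z [51.  53.1 54.8]
disp [array([468.9, 396.5]), array([200.1,  82.5]), np.float64(83.7)]
plane slope [ 5.5000e-02 -6.0000e-03  5.3252e+01] deg 3.2
scale top z 34.448221308066685
t 43.38 pos [502.6 395.5 190.1] jaw -96.3 tilt 1.54 q7 -2.1 F [-0.6 -0.7 -0.6] w 42.8
```

```bash
python3 go.py 528.5 388.9 90 83.6;python3 go.py 528.5 388.9 38 83.6
```

```text
t 43.38 pos [502.6 395.5 190.1] jaw -96.3 tilt 1.54 q7 -2.1 F [-0.6 -0.7 -0.6] w 42.8
shift [ 23.8   3.9 100.7] turn 0.1 or -179.9
t 43.38 pos [502.6 395.5 190.1] jaw -96.3 tilt 1.54 q7 -2.1 F [-0.6 -0.7 -0.6] w 42.8
shift [ 22.4   4.  152.7] turn 0.1 or -179.9
```

```bash
python3 -m crank '[[[5,1,10],0],[[14,2,28],0],[[20,4,50],0],[[23,4,72],0],[[23,4,92],0],[[23,4,108],0],[[23,4,120],0],[[23,4,125],0],[[23,4,125],0]]' 50; python3 tab.py; python3 go.py 528.5 388.9 38 83.6
```

```text
time: 44.13
position: [0.5281, 0.3876, 0.0644]
tool_rot: [0.001, 0.998, -0.056, 0.013]
contact_force: [1.0, -0.7, 0.0]
gripper_width: 0.0425
tab [318. 241.] 2235 [array([523.7, 389.5]), array([23.5, 30.2]), np.float64(82.3)] z [48.9 53.1 54.5]
disp [array([473.9, 394. ]), array([193.5,  94.1]), np.float64(83.3)]
plane slope [ 3.5000e-02 -4.0000e-03  5.2061e+01] deg 2.0
scale top z 34.470211996820346
t 44.18 pos [528.7 388.2  65.6] jaw -96.35 tilt 1.54 q7 -2.02 F [0.4 0.2 0.2] w 42.8
shift [-1.  -0.6 27.6] turn 0.05 or -179.95
```

View pics/tab.png

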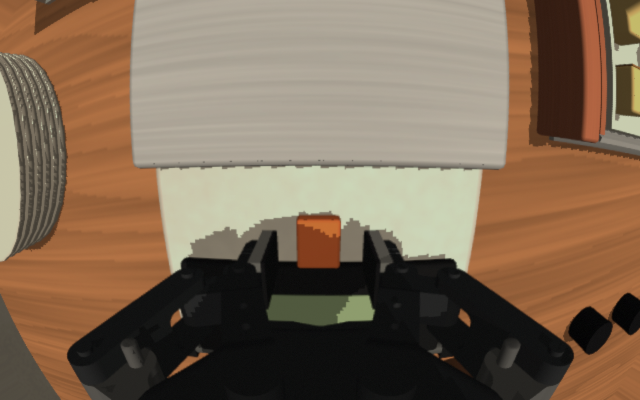

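The pads straddle the tab at (318,241). Lower, grip and follow the arc.

```bash
python3 -m crank '[[[0,-0.5,7],0],[[0,-0.5,14],0],[[0,-0.5,20],0],[[0,-0.5,24],0],[[0,-0.5,26.5],0],[[0,-0.5,27],0],[[0,-0.5,27],0]]'; python3 go.py; python3 -m crank '[[[0,0,0],0],[[0,0,0],0],[[0,0,0],0],[[0,0,0],0]]' 0 45; python3 go.py
```

```text
time: 44.77
position: [0.5294, 0.3886, 0.0385]
tool_rot: [0.0, 0.998, -0.055, 0.013]
contact_force: [0.7, 0.5, 0.5]
gripper_width: 0.0424
t 44.77 pos [529.4 388.6  38.5] jaw -96.35 tilt 1.53 q7 -2.01 F [0.7 0.5 0.5] w 42.4
time: 45.1
position: [0.5296, 0.3885, 0.0387]
tool_rot: [0.0, 0.998, -0.056, 0.014]
contact_force: [-0.5, -0.6, 0.7]
gripper_width: 0.0229
t 45.1 pos [529.6 388.5  38.7] jaw -96.36 tilt 1.56 q7 -2.01 F [-0.5 -0.6  0.7] w 22.9
```

```bash
python3 -m crank '[[[0,0,-5],0],[[-1,0,-11],0],[[-3,0,-19],0],[[-5.5,0,-27],0],[[-8.7,0,-35],0],[[-12.5,0,-42],0],[[-17,0,-49.5],0],[[-21,0,-55],0],[[-25,0,-60],0],[[-27.5,0,-62],0],[[-27.5,0,-62],0]]'; python3 go.py
cat > ang.py <<'E'
from h import *
for nm in ["side","scene","wrist"]:
    d=get_image(nm); C=cloud(d,nm=="wrist")*1000; X,Y,Z=C[...,0],C[...,1],C[...,2]
    hsv=cv2.cvtColor(d["color"],cv2.COLOR_BGR2HSV).astype(int)
    u=np.array([.9935,-.1137]); n=np.array([.1137,.9935]); s=(X-434.1)*u[0]+(Y-399.4)*u[1]; t=(X-434.1)*n[0]+(Y-399.4)*n[1]
    gr=(hsv[...,0]>30)&(hsv[...,0]<60)&(hsv[...,1]>50)&(abs(t)<85)&(s>0)&(s<110)&(Z>40)
    if gr.sum()>20:
        A=np.c_[s[gr],np.ones(gr.sum())]; k=np.linalg.lstsq(A,Z[gr],rcond=None)[0]; print(nm,gr.sum(),"slope deg",np.degrees(np.arctan(k[0])).round(1))
    bl=(hsv[...,2]<60)&(abs(t)<84)&(abs(t)>35)&(s>-10)&(s<85)&(Z>40)&(Z<110)
    if bl.sum()>20:
        A=np.c_[s[bl],np.ones(bl.sum())]; k=np.linalg.lstsq(A,Z[bl],rcond=None)[0]; print(nm,"blk",bl.sum(),np.degrees(np.arctan(k[0])).round(1))
    cv2.imwrite(f"pics/ang_{nm}.png",d["color"])
E
python3 ang.py
```

```text
time: 46.02
position: [0.4986, 0.392, 0.1002]
tool_rot: [0.001, 0.998, -0.055, 0.012]
contact_force: [-5.8, 1.8, -6.3]
gripper_width: 0.0227
t 46.02 pos [498.6 392.  100.2] jaw -96.29 tilt 1.38 q7 -2.05 F [-5.8  1.8 -6.3] w 22.7
side 1411 slope deg 42.7
side blk 1194 43.2
scene 190 slope deg 64.6
scene blk 239 41.1
wrist 1092 slope deg 51.1
wrist blk 3299 17.4
```

View pics/ang_side.png

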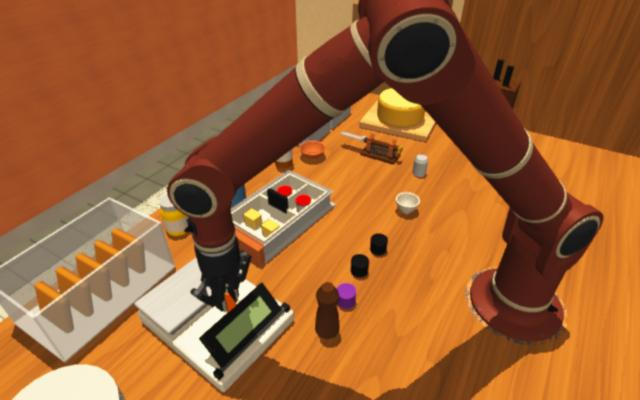

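The display stands near 43°. Release it and retreat upward.

```bash
python3 -m crank '[[[0,0,0],0],[[0,0,0],0],[[0,0,0],0],[[0,0,-10],0],[[5,0,-30],0],[[10,0,-60],0],[[10,0,-90],0],[[10,0,-120],0],[[10,0,-135],0],[[10,0,-135],0]]' 45; python3 go.py; python3 ang.py
```

```text
time: 47.0
position: [0.5093, 0.3918, 0.2419]
tool_rot: [-0.003, 0.998, -0.056, 0.017]
contact_force: [-0.6, -0.7, 0.0]
gripper_width: 0.0384
t 47.0 pos [509.3 391.8 241.9] jaw -96.37 tilt 1.97 q7 -2.12 F [-0.6 -0.7  0. ] w 38.4
side 1419 slope deg 46.6
side blk 1234 42.9
scene 324 slope deg 71.0
scene blk 295 40.9
wrist 2134 slope deg 56.0
wrist blk 2410 40.2
```

View pics/ang_wrist.png

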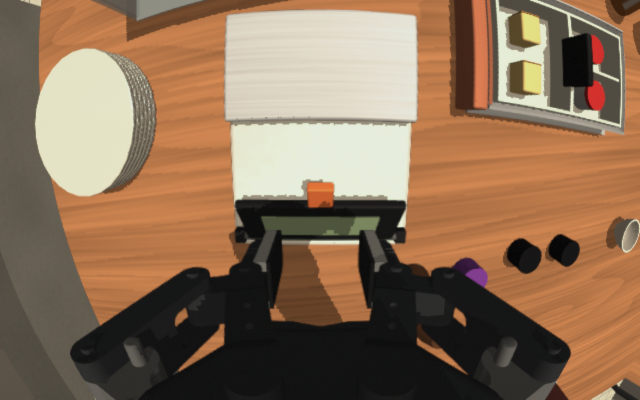

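View pics/ang_scene.png

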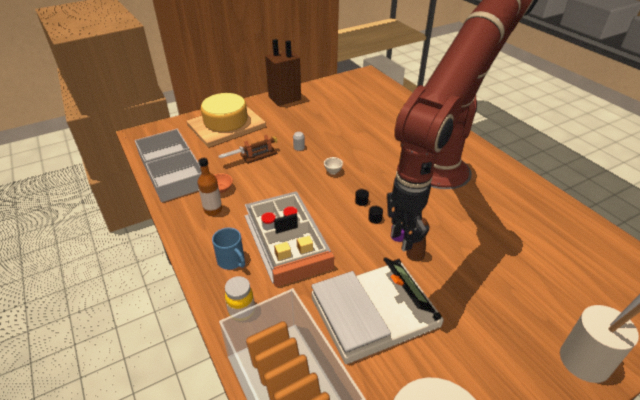

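Estimates differ (41–56°). I'll do a robust plane fit on the eroded screen plus a check from the tab point.

Run:
```python
from h import *
u=np.array([.9935,-.1137,0])
for nm in ["side","wrist"]:
    d=get_image(nm); C=cloud(d,nm=="wrist")*1000; X,Y,Z=C[...,0],C[...,1],C[...,2]
    hsv=cv2.cvtColor(d["color"],cv2.COLOR_BGR2HSV).astype(int)
    s=(X-434.1)*.9935-(Y-399.4)*.1137
    m=(hsv[...,0]>28)&(hsv[...,0]<65)&(hsv[...,1]>50)&(s>0)&(s<80)&(Z>45)&(Z<120)&(abs(Y-397)<80)
    m=cv2.erode(m.astype(np.uint8),np.ones((3,3)))>0
    p=C[m]; 
    for i in range(6):
        c=p.mean(0); w=np.linalg.svd(p-c,full_matrices=False)[2][2]; r=abs((p-c)@w); p=p[r<max(2,2.5*np.median(r))]
    w*=np.sign(w[2]); print(nm,len(p),"angle",np.degrees(np.arctan2(-w@u,w[2])).round(1),"c s",((c-[434.1,399.4,0])@u).round(1),"z",c[2].round(1))
    o=(hsv[...,0]<16)&(hsv[...,1]>150)&(hsv[...,2]>100)&(X>470)&(X<540)&(Y>365)&(Y<420)&(Z>85)&(Z<130)
    q=C[o]
    if len(q): print(" tab s",np.percentile((q-[434.1,399.4,0])@u,[3,50,97]).round(1),"z",np.percentile(q[:,2],[3,50,97]).round(1))
```

```text
side 919 angle 43.5 c s 23.7 z 72.2
 tab s [52.9 63.3 75.4] z [ 97.8 108.1 117.8]
wrist 1806 angle 43.0 c s 25.7 z 74.6
 tab s [53.7 68.7 78.4] z [100.1 112.5 117.7]
```

The display is at about 43–45°. Final check of everything.

```bash
python3 find.py | grep -v "z.*0\.[4-6]"; python3 seat.py | sed -n 1,12p
python3 - <<'E'
from h import *
d=get_image("side"); crop(d,200,110,260,200,3,"f1.png"); C=cloud(d);X,Y,Z=C[...,0],C[...,1],C[...,2]
g=(X>.58)&(X<.69)&(Y>-.02)&(Y<.1)&(Z>.075)&(Z<.11)
p=C[g]*1000; print("fin",cv2.minAreaRect(p[:,:2].astype(np.float32)),p[:,2].max())
g=(X>.5)&(X<.78)&(Y>-.14)&(Y<.24)&(Z>.049)&(Z<.064); print("rim z",np.percentile(Z[g],[5,50,95]))
E
```

```text
scene lid [290. 211.] 94 [598.7   0.8  71.8] ext [62. 83. 53.]
scene lid [268. 218.] 113 [660.5  -7.   67.5] ext [41. 87. 55.]
scene cheese [305. 244.] 213 ztop 0.049 [array([608. , 109.8]), array([33.8, 41.1]), np.float64(77.2)]
scene cheese [283. 251.] 216 ztop 0.048 [array([675.5,  99.5]), array([35.1, 39.2]), np.float64(86.0)]
side lid [284. 190.] 123 [647.6  -5.3  67.9] ext [ 84. 104.  63.]
side lid [303. 200.] 132 [588.4 -19.7  46.5] ext [45. 46.  9.]
side cheese [259. 222.] 533 ztop 0.046 [array([642. , 106.7]), array([ 34.1, 110.8]), np.float64(81.6)]
wrist lid [597.  48.] 251 [658.2  -9.7  68.7] ext [44. 87. 48.]
wrist lid [595.  94.] 428 [588.5 -19.   45.8] ext [42. 89. 53.]
wrist cheese [524.  28.] 962 ztop 0.046 [array([673.9, 101.2]), array([33.4, 41.5]), np.float64(81.3)]
wrist base [array([0., 0.]), array([0., 0.]), np.float64(0.0)]
side base [array([ 525. , -404.5]), array([123.5,  63.2]), np.float64(1.8)]
  -75 -66 25 mid -0.1 wid 37.2 topline t 4.5 z 55.8
  -30 30 102 mid 4.1 wid 22.0 topline t 2.0 z 55.7
  33 47 61 mid 1.3 wid 38.6 topline t -12.0 z 66.0
  -47 -33 66 mid 1.0 wid 36.1 topline t 2.4 z 65.7
  52 60 15 mid 6.0 wid 13.0 topline t 4.3 z 56.4
scene base [array([ 518.2, -406.3]), array([ 67. , 144.1]), np.float64(89.5)]
  -75 -66 12 mid 2.1 wid 21.3 topline t -6.0 z 57.7
  -30 30 81 mid 3.2 wid 25.6 topline t 1.5 z 58.3
  33 47 55 mid -1.6 wid 39.5 topline t -11.7 z 68.3
  -47 -33 50 mid -1.9 wid 38.5 topline t 1.0 z 68.2
fin ((631.9458618164062, 40.86121368408203), (15.512222290039062, 70.88583374023438), 80.52405548095703) 95.8734670939061
rim z [0.04949474 0.05390747 0.0575147 ]
```

View pics/f1.png

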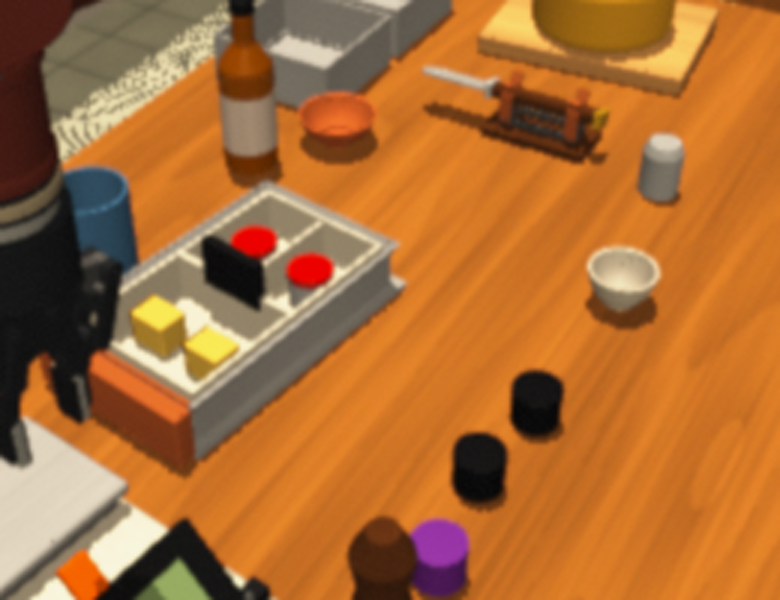

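The crop shows the insert flush and loaded, the knife level in the jaws, and the bystanders standing where they were. Hand in.

```bash
python3 -c "
from plant import ticket
ticket.close_job()"; python3 go.py
```

```text
the job is handed in; nothing more can be done
the job is handed in; nothing more can be done
```

The whole task is done and handed in after about 47 s of robot time; no verdict was reported.

- **Insert:** I lifted it out, turned it half a turn and seated it with the wide bay at the copper end. The top of the fin read 93 mm, the same as before the lift, and nothing pushed back until it reached the floor.
- **Load:** Both cheese portions present lie side by side on the wide-bay floor, tops at about 46–49 mm. Both red-lidded tubs stand upright, one to a cell. I saw no third cheese in any view.
- **Knife:** The fingers slipped off while pressing, with 51 N at the wrist. The handle went in but sat about 4–5 mm to one side, and the knife had rolled a little about its axis. I centred it by closing the fingers on it between the jaw pairs. The wrist camera then read 0 mm sideways and axis 45 mm up. Lengthwise it was about 2 mm off when measured before centring, and I did not measure it again. Side and scene views read 2–4 mm sideways, but they place the fixed stand base off by a similar amount, so I trusted the wrist reading.
- **Display:** Two plane fits gave 43–43.5° and the tab position gave about 45°. My first slope fits ranged from 41° to 71°; I set those aside as unreliable.
- **Bystanders:** They look undisturbed in the last pictures; I did not measure their positions again.

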